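Make the salvaged power packs safe and ready to carry

ROBOT

A 6-joint arm with a two-finger parallel gripper is mounted at the origin on the work surface. World frame = base frame: x ahead of the robot, y to its left, z up, the work surface at z = 0. Lengths are in m, angles in rad, forces in N, time in s.
With the tool pointing down it reaches from about 0.325 to 0.9 m from the base axis. Payload 6.1 kg.
Tool frame: the origin (TCP) lies at the very end of the fingers, on their centre line; the grasp point (between the pads) lies 19 mm behind it (ctrl.grasp_offset is the distance from the TCP to the grasp point, in m); z points along the fingers, y is the line along which they close (so a half turn about z gives the same grasp; the last joint's range is limited). The gripper opens to 87 mm and grips with 3 to 60 N. Pads are 19 mm wide; open, the fingers measure 117 mm over their backs; the gripper's body (75 mm by 190 mm) begins 51 mm behind the grasp point.
Start: joints at [-1.465, 0.22, 1.526, -0, 1.395, -0.126], TCP at [0.144, -0.608, 0.223] pointing down, gripper open.
Joint ranges: [-2.98, 2.98], [-0.91, 2.08], [0.09, 2.57], [-1.24, 4.39], [0.2, 2.65], [-2.68, 2.68]. Speed limits (rad/s): [2.57, 2.57, 3.01, 3.14, 3.14, 3.14].

INTERFACE

Orientations are given as a unit quaternion [w, x, y, z].
In Python, from rig import ctrl gives the robot as it stands. The module is installed in compiled form; this text tells all that it offers.
- The arm moves only by the shell command python3 -m jog 'ROWS'. ROWS is JSON, a list of rows, each a list of 3 entries, a list of its own where there are three numbers: the opening, from 0 (shut) to 1 (fully open), then the shift along the tool's x, y, z in cm, then the turn, a rotation vector about the tool's x, y, z in rad. In form: [[jaw, [dx, dy, dz], [rx, ry, rz]], ...]. A call has 1 to 8 rows; each row shifts and turns the commanded pose from where the row before left it, along the tool's axes as they then stand; what a row does not reach is not made up. A row lasts 1/10 s, in which the tool goes at most 50 mm and 8.59 degrees, less where a joint would pass 70% of its speed; a pose out of reach is approached as far as the arm can. A call is refused whole if a number of a shift passes 5 or a number of a turn 0.15, either way. A call with a gripper value outside its range is refused whole. The fingers move at their own pace and stop on an object; the grip force is fixed at half the most. Time passes only in rows, so rows that do not move let the fingers close. It gives the time, the measured TCP pose, the force, the opening and the grip force at its end, in the units of the state.
- ctrl.state(): the state, without advancing time (a new reading comes with each control period).
- ctrl.snapshot(name): name is "side" or "top" or "wrist"; returns a dict with "frame" (384x512x3 uint8, red, green, blue), "vfov" (degrees; the focal length in pixels is half the picture's height over the tangent of half this angle, whatever the lens; pixels are square), "cx", "cy" (the principal point, pixels), "pose" (4x4, takes a point from camera to world coordinates). Camera axes: x right, y up, looking along -z (the intrinsics and any distortion apply to the point x, -y, -z); pixel columns grow to the right and rows downward; lengths in m; the calibration is good to about 2 mm. A picture is of the moment at which its call begins. There is no depth.
- ctrl.finish_job(): hands the job in; it is judged then, once.
Trained networks look in the newest picture that a camera, given by its name, has taken for a name from the list of things; names that differ only in an ending like _2 or _b are one class to them, and where a whole thing is asked for, a point or a joint stands for the part that bears it (a point fixed in the world has none). Each returns a list of dicts, best first, with "score" (0 to 1); they miss things now and then, are a little off and sometimes report something else, mostly with a low value. They report only what shows in the picture. A call takes as long as a camera call. They do not tell look-alikes from the thing itself.
- ctrl.look_for(camera, query): "point" ([x, y, z] in m, in the coordinates of the camera as it stood for that picture, good to about 4 mm: the middle of the surface that is visible of it).
- ctrl.pinpoint(camera, query): "point" ([x, y, z] in m, in the coordinates of the camera as it stood for that picture, good to about 4 mm: a listed point, or the origin of a listed thing).
The state is a dict: "t": time; "joint_pos": joint angles; "qd": joint speeds; "joint_efforts": joint torques, N m; "tcp_pos": TCP position; "eef_rot": TCP orientation; "wrist_force": force on the tool from outside, world axes, zero at the start; "moment": the same for the moment, N m; "grip_width": finger opening in m; "finger_force": force on a finger pad.
Only numpy, scipy, OpenCV 4.12 (cv2) and the standard library are available. Lean on these libraries where they do the work, as an engineer would, in place of code of your own. Each camera call takes 0.05 s, during which the arm holds its last target. There are 200 camera calls.

TASK

Stand all the power packs upright on the steel striking plate, pins still up, and then, with the mallet, knock down the sprung pin of every pack until it is fully home, the packs staying on the plate. Lay the mallet back in its rest, next load all the packs upright on the floor of the tote, and last swing the tote's carry handle up until it seats in its upright detent. Drive the pins with nothing but the mallet and leave the other things on the bench where they are.

Things in the scene. Friction and masses are not known exactly. Their poses are not given: they have to be found in the camera images.
- pack1: Salvaged power pack, a finned aluminium block 48 mm (its x) by 70 mm (its y) by 45 mm tall (z), about 0.3 to 0.6 kg, with a sprung steel pin in the middle of its top. Origin: centre of the underside. May be absent. The packs look alike.
- pack1_pin (a joint): How far the sprung (slotted spring-steel) pin of pack1 has been driven down, m: 0 = up, its top 22 mm above the pack's top face; 0.014 = fully home on its stop, its top 8 mm above it. Its own spring grips it: it moves under about 13 N and stays where it is left.
- pack1_pintop (a point): Centre of the top face (20 mm across) of the pin of pack1
- pack2: Salvaged power pack, a finned aluminium block 48 mm (its x) by 70 mm (its y) by 45 mm tall (z), about 0.3 to 0.6 kg, with a sprung steel pin in the middle of its top. Origin: centre of the underside. May be absent. The packs look alike.
- pack2_pin (a joint): How far the sprung (slotted spring-steel) pin of pack2 has been driven down, m: 0 = up, its top 22 mm above the pack's top face; 0.014 = fully home on its stop, its top 8 mm above it. Its own spring grips it: it moves under about 13 N and stays where it is left.
- pack2_pintop (a point): Centre of the top face (20 mm across) of the pin of pack2
- pack3: Salvaged power pack, a finned aluminium block 48 mm (its x) by 70 mm (its y) by 45 mm tall (z), about 0.3 to 0.6 kg, with a sprung steel pin in the middle of its top. Origin: centre of the underside. May be absent. The packs look alike.
- pack3_pin (a joint): How far the sprung (slotted spring-steel) pin of pack3 has been driven down, m: 0 = up, its top 22 mm above the pack's top face; 0.014 = fully home on its stop, its top 8 mm above it. Its own spring grips it: it moves under about 13 N and stays where it is left.
- pack3_pintop (a point): Centre of the top face (20 mm across) of the pin of pack3
- plate: Fixed steel striking plate on the bench, 130 mm (x) by 300 mm (y), 12 mm thick. Origin: centre of its underside.
- mallet: Rubber mallet: upright cylindrical head 48 mm across and 76 mm tall, flat striking faces at both ends; wooden handle 20 mm wide and 26 mm tall runs level from the head along -x to x = -174 mm, its axis 38 mm above the lower face. 0.32 kg, centre of mass about 30 mm from the head's axis towards the handle. Origin: centre of the lower striking face.
- rest: Fixed grey mallet rest: a 6 mm base plate that the head stands on, and at x = -140 mm a forked post 59 mm tall (38 mm between the cheeks, 22 mm long in x) in which the handle lies. Origin: where the centre of the mallet's lower face belongs, but at bench level (the mallet stands 6 mm above it); the mallet's handle lies along the rest's -x.
- tote: Fixed open white tote, outside 138 mm (x) by 278 mm (y) by 60 mm tall, walls 4 mm, inner floor 4 mm above the bench. Origin: centre of its underside. Room for three packs in a row along y, their 70 mm sides along y.
- bail (a joint): Angle of the tote's carry handle, rad: 0 = folded down level on the tote's +x side, 1.571 = upright in its end detent. It resists with about 6 N at the grip and springs back until about 1.15, then snaps on to the end.
- bail_grip (a point): Middle of the handle's black grip, a round bar 18 mm thick and 120 mm long along the tote's y; 125 mm from the hinge line
- bail_hinge (a point): Middle of the handle's hinge line, which runs along the tote's y, 52 mm above the bench over the tote's centre
- jar: Bystander, leave alone: small clear screw jar with black lid, 60 mm across, 58 mm tall
- tape: Bystander, leave alone: roll of brown tape, 64 mm across, 20 mm tall
- driver: Bystander, leave alone: red-handled screwdriver lying down
- spanner: Bystander, leave alone: steel spanner lying down
- carton: Bystander, leave alone: small cardboard carton 70 x 110 x 45 mm
There are look-alikes about, which are no part of the job. Leave any purple look-alike of the mallet alone.

How it is judged:
On the way, in this order (a step that is already met when the one before it is completed fails the run):
1. all packs stand upright on the plate, let go, pins up (x of pack1 in the frame of plate between -0.062 and 0.062 m and y of pack1 in the frame of plate between -0.147 and 0.147 m and z of pack1 in the frame of plate between 0.009 and 0.017 m and angle between each of pack1, pack2, pack3's own z axis and vertical below 0.12 rad and contact force between the fingers and pack1 below 0.1 N and linear speed of each of pack1, pack2, pack3 below 0.03 m/s and value of joint each of pack1_pin, pack2_pin, pack3_pin below 0.003 m and x of pack2 in the frame of plate between -0.062 and 0.062 m and y of pack2 in the frame of plate between -0.147 and 0.147 m and z of pack2 in the frame of plate between 0.009 and 0.017 m and contact force between the fingers and pack2 below 0.1 N and x of pack3 in the frame of plate between -0.062 and 0.062 m and y of pack3 in the frame of plate between -0.147 and 0.147 m and z of pack3 in the frame of plate between 0.009 and 0.017 m and contact force between the fingers and pack3 below 0.1 N), for 0.2 s.
2. every pin is driven home, the packs still on the plate (x of pack1 in the frame of plate between -0.062 and 0.062 m and y of pack1 in the frame of plate between -0.147 and 0.147 m and z of pack1 in the frame of plate between 0.009 and 0.017 m and angle between each of pack1, pack2, pack3's own z axis and vertical below 0.12 rad and value of joint each of pack1_pin, pack2_pin, pack3_pin above 0.012 m and x of pack2 in the frame of plate between -0.062 and 0.062 m and y of pack2 in the frame of plate between -0.147 and 0.147 m and z of pack2 in the frame of plate between 0.009 and 0.017 m and x of pack3 in the frame of plate between -0.062 and 0.062 m and y of pack3 in the frame of plate between -0.147 and 0.147 m and z of pack3 in the frame of plate between 0.009 and 0.017 m), for 0.2 s.
3. the mallet lies in its rest, let go (horizontal distance between mallet and rest below 0.02 m and angle between the x axis of mallet and the x axis of rest, either way round below 0.2 rad and angle between mallet's own z axis and vertical below 0.12 rad and z of mallet in the frame of rest below 0.011 m and contact force between the fingers and mallet below 0.1 N and linear speed of mallet below 0.03 m/s), for 0.3 s.
4. all packs stand in the tote, let go, the handle still folded down (x of pack1 in the frame of tote between -0.06 and 0.06 m and y of pack1 in the frame of tote between -0.13 and 0.13 m and z of pack1 in the frame of tote between -0.002 and 0.012 m and angle between each of pack1, pack2, pack3's own z axis and vertical below 0.12 rad and contact force between the fingers and pack1 below 0.1 N and linear speed of each of pack1, pack2, pack3 below 0.03 m/s and x of pack2 in the frame of tote between -0.06 and 0.06 m and y of pack2 in the frame of tote between -0.13 and 0.13 m and z of pack2 in the frame of tote between -0.002 and 0.012 m and contact force between the fingers and pack2 below 0.1 N and x of pack3 in the frame of tote between -0.06 and 0.06 m and y of pack3 in the frame of tote between -0.13 and 0.13 m and z of pack3 in the frame of tote between -0.002 and 0.012 m and contact force between the fingers and pack3 below 0.1 N and value of joint bail below 0.4 rad), for 0.3 s.
5. the carry handle is upright in its detent (value of joint bail above 1.5 rad), for 0.3 s.
At the end, for the whole second after the job is handed in: All packs stand upright on the tote's floor (within 0.12 rad), every pin home (over 12 of 14 mm), the mallet let go in its rest (head within 20 mm, upright and in line within 0.2 rad), the handle past 1.5 rad (all of step 3 and x of pack1 in the frame of tote between -0.06 and 0.06 m and y of pack1 in the frame of tote between -0.13 and 0.13 m and z of pack1 in the frame of tote between -0.002 and 0.012 m and angle between each of pack1, pack2, pack3's own z axis and vertical below 0.12 rad and value of joint each of pack1_pin, pack2_pin, pack3_pin above 0.012 m and linear speed of each of pack1, pack2, pack3 below 0.03 m/s and x of pack2 in the frame of tote between -0.06 and 0.06 m and y of pack2 in the frame of tote between -0.13 and 0.13 m and z of pack2 in the frame of tote between -0.002 and 0.012 m and x of pack3 in the frame of tote between -0.06 and 0.06 m and y of pack3 in the frame of tote between -0.13 and 0.13 m and z of pack3 in the frame of tote between -0.002 and 0.012 m and value of joint bail above 1.5 rad); the robot touches nothing.
It fails at once if a pin driven down by something other than the mallet ((value of joint pack1_pin between 0.002 and 0.013 m and velocity of joint pack1_pin above 0.005 m/s and distance between mallet and pack1_pintop above 0.09 m) or (value of joint pack2_pin between 0.002 and 0.013 m and velocity of joint pack2_pin above 0.005 m/s and distance between mallet and pack2_pintop above 0.09 m) or (value of joint pack3_pin between 0.002 and 0.013 m and velocity of joint pack3_pin above 0.005 m/s and distance between mallet and pack3_pintop above 0.09 m)).
It fails at once if one of the other things on the bench moved by more than 6 cm (distance of any of jar, tape, driver, spanner, carton from where it was at the start of the episode above 0.06 m).
Of pack1, pack2, pack3 only 2 to 3 are there at a start; the rules pass over those that are not, and their reading is None.
At some moment in a run one of pack1, pack2, pack3 may be knocked a few centimetres aside while the robot is not near it.
It also fails if it takes over 210 s, if anything falls off the work surface, if the arm or the gripper's body presses on something with over 40 N, if the wrist force passes 120 N, or if a joint passes its speed limit or range.

## Working session

There is one attempt and no reset: what is moved stays moved. The work goes in short steps, Python scripts to look and compute and a shell command to move; the robot and the scene stay as the last step left them, time stands still between calls to the robot, and variables do not carry over. Pictures are saved under pics/ and viewed, at most 19 in all, crops included, and the job is handed in when it is done.

```bash
mkdir -p pics
cat > h.py <<'E'
import numpy as np, cv2
from scipy.spatial.transform import Rotation as R
from rig import ctrl
def snap(n,f=None):
    s=ctrl.snapshot(n)
    if f: cv2.imwrite('pics/'+f,s['frame'][:,:,::-1])
    return s
def proj(s,p):
    P=np.array(s['pose']);q=P[:3,:3].T@(np.array(p)-P[:3,3]);h,w=s['frame'].shape[:2]
    f=h/2/np.tan(np.radians(s['vfov'])/2);return [round(s['cx']+f*q[0]/-q[2]),round(s['cy']-f*q[1]/-q[2])]
def world(s,p):
    P=np.array(s['pose']);return P[:3,:3]@np.array(p)+P[:3,3]
def ray(s,u,v,z):
    P=np.array(s['pose']);h=s['frame'].shape[0];f=h/2/np.tan(np.radians(s['vfov'])/2)
    d=P[:3,:3]@np.array([(u-s['cx'])/f,-(v-s['cy'])/f,-1]);o=P[:3,3];return o+d*(z-o[2])/d[2]
def find(s,n,q,kind='pinpoint',m=0.25):
    for r in getattr(ctrl,kind)(n,q):
        if r['score']>m:
            w=world(s,r['point']);print(n,kind[:4],q,round(r['score'],2),np.round(w,3),proj(s,w))
def st():
    s=ctrl.state();print('t',round(s['t'],2),'tcp',np.round(s['tcp_pos'],4),'rot',np.round(s['eef_rot'],4),'w',round(s['grip_width'],4),'F',np.round(s['wrist_force'],1));return s
E
python3 - <<'E'
from h import *
s0=st();print(R.from_quat(np.roll(s0['eef_rot'],-1)).as_matrix().round(3))
for n in ['top','side']:
    s=snap(n,n+'0.png');print(n,s['vfov'],s['cx'],s['cy'],np.round(s['pose'],3).tolist(),[k for k in s])
    for q in ['pack1','pack1_pintop','plate','mallet','rest','tote','bail_grip','bail_hinge','jar','carton']: find(s,n,q)
E
```

```text
t 0.0 tcp [ 0.1435 -0.6077  0.2215] rot [-0.001   0.9933  0.1157 -0.    ] w 0.087 F [ 0.8 -0.2  0.4]
[[ 0.973  0.23  -0.   ]
 [ 0.23  -0.973  0.002]
 [ 0.    -0.002 -1.   ]]
top 47.29235766344381 264.24991744086657 187.96963577050767 [[-0.003, 0.988, -0.155, 0.303], [-1.0, -0.005, -0.013, 0.027], [-0.014, 0.155, 0.988, 1.251], [0.0, 0.0, 0.0, 1.0]] ['frame', 'vfov', 'cx', 'cy', 'pose']
top pinp pack1 0.95 [ 0.645  0.068 -0.003] [256, 140]
top pinp pack1 0.83 [ 0.659 -0.087  0.002] [309, 134]
top pinp pack1 0.38 [0.646 0.062 0.065] [257, 133]
top pinp plate 0.61 [ 0.46  -0.065  0.003] [302, 201]
top pinp mallet 0.87 [ 0.183 -0.255  0.025] [375, 302]
top pinp mallet 0.69 [ 0.49  -0.362  0.008] [406, 190]
top pinp rest 0.6 [ 0.486 -0.36   0.002] [405, 192]
top pinp tote 0.65 [ 0.466  0.34  -0.001] [162, 200]
top pinp tote 0.26 [0.464 0.344 0.051] [156, 198]
top pinp bail_grip 0.8 [0.512 0.458 0.049] [116, 182]
top pinp bail_hinge 0.65 [0.464 0.34  0.051] [157, 198]
top pinp jar 0.86 [ 0.776 -0.16   0.   ] [332, 96]
top pinp carton 0.8 [ 0.779  0.008 -0.003] [276, 96]
top pinp carton 0.5
[... 204 characters left out ...]
.0, 1.0]] ['frame', 'vfov', 'cx', 'cy', 'pose']
side pinp pack1 0.88 [0.64  0.061 0.   ] [207, 210]
side pinp pack1 0.83 [ 0.655 -0.089  0.003] [224, 176]
side pinp plate 0.59 [ 0.466 -0.066  0.003] [278, 197]
side pinp mallet 0.9 [ 0.489 -0.362  0.009] [303, 137]
side pinp mallet 0.49 [ 0.778  0.006 -0.002] [175, 186]
side pinp rest 0.77 [ 0.486 -0.364 -0.001] [303, 140]
side pinp rest 0.3 [ 0.721  0.165 -0.003] [164, 227]
side pinp tote 0.84 [0.466 0.339 0.003] [217, 306]
side pinp bail_grip 0.77 [0.511 0.456 0.055] [174, 329]
side pinp bail_hinge 0.87 [0.466 0.341 0.053] [216, 295]
side pinp jar 0.79 [ 0.77  -0.166  0.002] [203, 153]
side pinp carton 0.85 [ 0.78   0.005 -0.002] [175, 186]
```

View pics/top0.png

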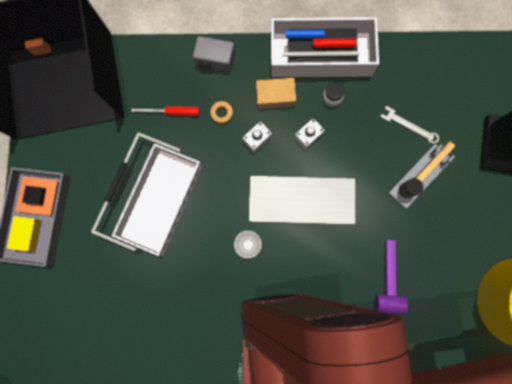

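View pics/side0.png

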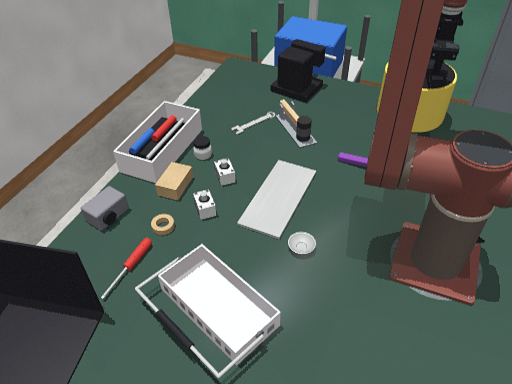

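```bash
python3 -m jog '[[1,[3.3,-3.05,-0.6],[0,0,0]],[1,[3.3,-3.05,-0.6],[0,0,0]],[1,[3.3,-3.05,-0.6],[0,0,0]],[1,[3.3,-3.05,-0.6],[0,0,0]],[1,[3.3,-3.05,-0.6],[0,0,0]],[1,[3.3,-3.05,-0.6],[0,0,0]],[1,[3.3,-3.05,-0.6],[0,0,0]],[1,[3.3,-3.05,-0.6],[0,0,0]]]' | tail -c 300; python3 -m jog '[[1,[3.3,-3.05,-0.6],[0,0,0]],[1,[3.3,-3.05,-0.6],[0,0,0]],[1,[3.3,-3.05,-0.6],[0,0,0]],[1,[3.3,-3.05,-0.6],[0,0,0]],[1,[3.3,-3.05,-0.6],[0,0,0]],[1,[3.3,-3.05,-0.6],[0,0,0]],[1,[0,0,0],[0,0,0]],[1,[0,0,0],[0,0,0]]]'
python3 - <<'E'
from h import *
st()
s=snap('wrist','w1.png');print(s['vfov'],np.round(s['pose'],3).tolist())
for q in ['pack1','pack1_pintop','plate','rest','mallet']: find(s,'wrist',q)
E
```

```text
t: 1.9
tcp_pos: [0.3452, -0.3086, 0.2711]
eef_rot: [0.0, 0.993, 0.115, 0.0]
wrist_force: [-0.2, -0.1, -1.0]
grip_width: 0.0871
finger_force: 0.0
t: 2.7
tcp_pos: [0.4953, -0.0858, 0.3066]
eef_rot: [0.0, 0.993, 0.117, -0.0]
wrist_force: [0.1, -1.4, -0.6]
grip_width: 0.087
finger_force: 0.0
t 2.7 tcp [ 0.4953 -0.0858  0.3066] rot [ 2.000e-04  9.931e-01  1.170e-01 -1.000e-04] w 0.087 F [ 0.1 -1.4 -0.6]
61.75892213287957 [[0.232, 0.941, 0.246, 0.563], [-0.973, 0.224, 0.059, -0.069], [0.001, -0.253, 0.967, 0.469], [0.0, 0.0, 0.0, 1.0]]
wrist pinp pack1 0.82 [ 0.654 -0.086 -0.002] [287, 43]
wrist pinp pack1 0.64 [0.648 0.06  0.006] [178, 19]
wrist pinp plate 0.67 [ 0.465 -0.065  0.001] [241, 174]
wrist pinp rest 0.66 [ 0.485 -0.362 -0.002] [433, 205]
wrist pinp mallet 0.75 [ 0.492 -0.365  0.005] [439, 202]
```

```bash
python3 -m jog '[[1,[0,0,0],[0,0,0.118]],[1,[0,0,0],[0,0,0.118]],[1,[3,-3,0],[0,0,0]],[1,[2,-4,0],[0,0,0]],[1,[0,0,0],[0,0,0]]]'
python3 - <<'E'
from h import *
st()
s=snap('wrist','w2.png');print(np.round(s['pose'],3).tolist())
for q in ['pack1','pack1_pintop','plate']: find(s,'wrist',q)
s=snap('top')
for q in ['pack1','pack1_pintop']: find(s,'top',q)
E
```

```text
t: 3.5
tcp_pos: [0.5466, -0.0139, 0.3062]
eef_rot: [-0.001, 1.0, -0.001, 0.0]
wrist_force: [-1.0, 0.2, -0.0]
grip_width: 0.0874
finger_force: 0.0
t 3.5 tcp [ 0.5466 -0.0139  0.3062] rot [-1.e-03  1.e+00 -9.e-04  1.e-04] w 0.0874 F [-1.   0.2 -0. ]
[[-0.002, 0.968, 0.253, 0.616], [-1.0, -0.002, -0.002, -0.014], [-0.002, -0.253, 0.968, 0.469], [0.0, 0.0, 0.0, 1.0]]
wrist pinp pack1 0.89 [0.646 0.061 0.006] [205, 85]
wrist pinp pack1 0.61 [ 0.657 -0.086  0.   ] [312, 77]
wrist pinp plate 0.76 [ 0.464 -0.066  0.002] [294, 211]
top pinp pack1 0.44 [ 0.657 -0.088  0.001] [309, 135]
top pinp pack1 0.34 [ 0.684 -0.387  0.   ] [410, 125]
top pinp pack1_pintop 0.46 [0.463 0.346 0.052] [155, 199]
```

View pics/w2.png

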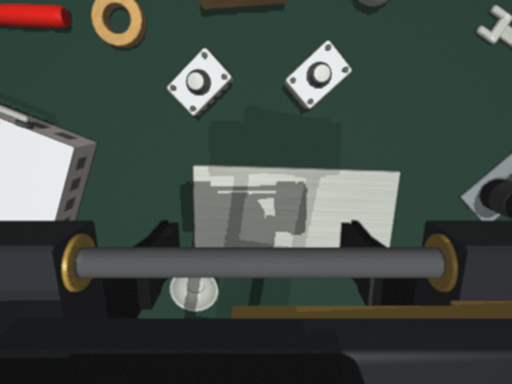

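```bash
cat >> h.py <<'E'
def rayd(s,u,v):
    a=ray(s,u,v,0);b=ray(s,u,v,.1);return a,(b-a)/np.linalg.norm(b-a)
def tri(l):
    A=np.zeros((3,3));b=np.zeros(3)
    for s,(u,v) in l:
        p,d=rayd(s,u,v);M=np.eye(3)-np.outer(d,d);A+=M;b+=M@p
    return np.linalg.solve(A,b)
def rects(s,box,th,z=None,amin=150):
    im=s['frame'];u0,v0,u1,v1=box;g=im[v0:v1,u0:u1].min(2)
    m=cv2.morphologyEx((g>th).astype(np.uint8),cv2.MORPH_CLOSE,np.ones((3,3)))
    out=[]
    for c in cv2.findContours(m,cv2.RETR_EXTERNAL,cv2.CHAIN_APPROX_NONE)[0]:
        if cv2.contourArea(c)<amin: continue
        c=c.reshape(-1,2)+[u0,v0];h=cv2.convexHull(c.astype(np.int32))
        M=cv2.moments(h);cen=(M['m10']/M['m00'],M['m01']/M['m00'])
        r=None
        if z is not None:
            w=np.array([ray(s,u,v,z)[:2] for u,v in h.reshape(-1,2)],np.float32)
            (cx,cy),(a,b),ang=cv2.minAreaRect(w)
            if a<b: a,b,ang=b,a,ang+90
            r=np.round([cx,cy,a,b,(ang+90)%180-90],4) # ang: long axis yaw deg
        out.append((cen,r))
        print(np.round(cen,1),'x,y,long,short,yaw_long',r)
    return out
E
python3 - <<'E'
from h import *
t=snap('top');w=snap('wrist')
a=rects(w,(150,30,370,125),110,.045)
im=cv2.imread('pics/top0.png')[:,:,::-1]
t0=dict(t);t0['frame']=im
print('top');b=rects(t0,(230,110,340,155),110,.045,80)
for x in a:
    for y in b:
        p=tri([(w,x[0]),(t0,y[0])]); print('tri',np.round(p,3),'resid',proj(t,p),np.round(y[0]))
print('plate');rects(t0,(235,165,370,235),110,.012)
print('tote');rects(t0,(110,130,215,265),120,.06)
print('rest');rects(t0,(380,140,460,215),70,.006)
E
```

```text
[194.8  80.2] x,y,long,short,yaw_long [  0.648    0.0631   0.0705   0.0489 -47.4045]
[314.5  72.6] x,y,long,short,yaw_long [  0.656   -0.0863   0.0707   0.049  -47.8586]
top
[256.9 135. ] x,y,long,short,yaw_long [  0.6456   0.0637   0.0733   0.0533 -45.9092]
[309.4 131.8] x,y,long,short,yaw_long [  0.6542  -0.0859   0.0739   0.0528 -46.5457]
tri [0.649 0.065 0.032] resid [257, 135] [257. 135.]
tri [ 0.587 -0.029  0.392] resid [297, 115] [309. 132.]
tri [0.579 0.015 0.427] resid [276, 114] [257. 135.]
tri [ 0.657 -0.088  0.032] resid [310, 132] [309. 132.]
plate
[302.1 199.6] x,y,long,short,yaw_long [ 4.64600e-01 -6.29000e-02  3.02500e-01  1.36000e-01  8.82418e+01]
tote
[150.7 193.5] x,y,long,short,yaw_long [  0.4746   0.3667   0.306    0.2003 -22.4312]
rest
[422.3 171. ] x,y,long,short,yaw_long [  0.5524  -0.4107   0.2415   0.091  -44.2126]
```

```bash
python3 -m jog '[[1,[3.4,-2.6,0],[0,0,0]],[1,[3.4,-2.6,0],[0,0,0]],[1,[3.4,-2.5,0],[0,0,0]],[1,[0,0,0],[0,0,0.138]],[1,[0,0,0],[0,0,0.138]],[1,[0,0,0],[0,0,0.138]],[1,[0,0,0],[0,0,0.138]],[1,[0,0,0],[0,0,0.138]]]' >/dev/null; python3 -m jog '[[1,[0,0,3],[0,0,0.138]],[1,[0,0,5],[0,0,0]],[1,[0,0,5],[0,0,0]],[1,[0,0,5],[0,0,0]],[1,[0,0,0],[0,0,0]],[1,[0,0,0],[0,0,0]]]'
python3 - <<'E'
from h import *
st()
s=snap('wrist','w3.png')
find(s,'wrist','pack1');find(s,'wrist','pack1_pintop')
E
```

```text
t: 5.35
tcp_pos: [0.6473, 0.0594, 0.1266]
eef_rot: [0.0, 0.915, -0.404, -0.001]
wrist_force: [-0.6, -0.7, 1.2]
grip_width: 0.0868
finger_force: 0.0
t 5.35 tcp [0.6473 0.0594 0.1266] rot [ 4.000e-04  9.146e-01 -4.044e-01 -9.000e-04] w 0.0868 F [-0.6 -0.7  1.2]
wrist pinp pack1 0.72 [0.651 0.062 0.002] [255, 185]
wrist pinp pack1 0.67 [ 0.655 -0.084  0.002] [370, 54]
```

View pics/w3.png

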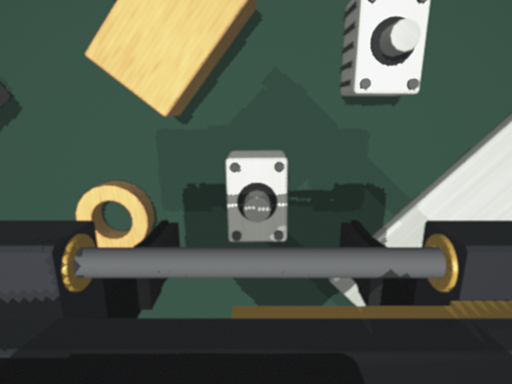

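```bash
python3 -m jog '[[0.85,[-0.1,-0.2,3],[0,0,0]],[0.85,[0,0,3],[0,0,0]],[0.85,[0,0,3],[0,0,0]],[0.85,[0,0,2.2],[0,0,0]],[0.85,[0,0,0],[0,0,0]],[0,[0,0,0],[0,0,0]],[0,[0,0,0],[0,0,0]],[0,[0,0,0],[0,0,0]]]'; python3 -m jog '[[0,[0,0,0],[0,0,0]],[0,[0,0,0],[0,0,0]],[0,[0,0,-3],[0,0,0]],[0,[0,0,-3],[0,0,0]],[0,[0,0,-3],[0,0,0]],[0,[0,0,0],[0,0,0]]]'
```

```text
t: 6.3
tcp_pos: [0.6505, 0.0618, 0.0173]
eef_rot: [-0.001, 0.915, -0.404, 0.002]
wrist_force: [0.3, -0.3, -0.1]
grip_width: 0.0574
finger_force: 0.0
t: 6.9
tcp_pos: [0.6518, 0.0619, 0.1092]
eef_rot: [-0.002, 0.915, -0.404, 0.004]
wrist_force: [1.4, 0.6, -3.3]
grip_width: 0.0478
finger_force: 30.0
```

```bash
python3 -m jog '[[0,[0,0,0],[0,0,-0.15]],[0,[0,0,0],[0,0,-0.15]],[0,[0,0,0],[0,0,-0.15]],[0,[-3.1,2.32,0],[0,0,0]],[0,[-3.1,2.32,0],[0,0,0]],[0,[-3.1,2.32,0],[0,0,0]],[0,[-3.1,2.32,0],[0,0,0]],[0,[-3.1,2.32,0],[0,0,0]]]' >/dev/null; python3 -m jog '[[0,[0,0,2],[0,0,0]],[0,[0,0,2],[0,0,0]],[0,[0,0,2],[0,0,0]],[0,[0,0,0],[0,0,0]],[0,[0,0,0],[0,0,0]]]'
python3 - <<'E'
from h import *
s=st();print(R.from_quat(np.roll(s['eef_rot'],-1)).as_matrix().round(3))
E
```

```text
t: 8.2
tcp_pos: [0.46, 0.0123, 0.0432]
eef_rot: [0.0, 0.982, -0.19, -0.002]
wrist_force: [-0.1, -0.9, -3.9]
grip_width: 0.0478
finger_force: 30.0
t 8.2 tcp [0.46   0.0123 0.0432] rot [ 1.000e-04  9.818e-01 -1.899e-01 -1.600e-03] w 0.0478 F [-0.1 -0.9 -3.9]
[[ 0.928 -0.373 -0.003]
 [-0.373 -0.928  0.001]
 [-0.003  0.001 -1.   ]]
```

```bash
python3 -m jog '[[0,[0,0,0.8],[0,0,0]],[0,[0,0,0.3],[0,0,0]],[0,[0,0,0.2],[0,0,0]],[0,[0,0,0],[0,0,0]]]'; python3 -m jog '[[0,[0,0,0.1],[0,0,0]],[0,[0,0,0.1],[0,0,0]],[0,[0,0,0],[0,0,0]]]'
```

```text
t: 8.6
tcp_pos: [0.4614, 0.0121, 0.0315]
eef_rot: [-0.0, 0.982, -0.19, -0.0]
wrist_force: [-0.9, -0.0, -4.9]
grip_width: 0.0479
finger_force: 30.0
t: 8.9
tcp_pos: [0.4615, 0.0121, 0.0296]
eef_rot: [-0.0, 0.982, -0.19, 0.0]
wrist_force: [-0.5, 0.0, -5.4]
grip_width: 0.0479
finger_force: 30.0
```

```bash
python3 -m jog '[[0,[0,0,0.1],[0,0,0]],[0,[0,0,0],[0,0,0]],[0.75,[0,0,0],[0,0,0]],[0.75,[0,0,0],[0,0,0]],[0.75,[0,0,0],[0,0,0]]]'; python3 -m jog '[[0.85,[0,0,-3],[0,0,0]],[0.85,[0,0,-5],[0,0,0]],[0.85,[0,0,-4],[0,0,0]],[0.85,[0,0,0],[0,0,0.15]],[0.85,[0,0,0],[0,0,0.15]],[0.85,[0,0,0],[0,0,0.15]]]' >/dev/null;  python3 -m jog '[[0.85,[4.1,-1.55,0],[0,0,0]],[0.85,[4.1,-1.55,0],[0,0,0]],[0.85,[4.1,-1.55,0],[0,0,0]],[0.85,[4.1,-1.55,0],[0,0,0]],[0.85,[4,-1.5,0],[0,0,0]],[0.85,[0,0,0],[0,0,0]],[0.85,[0,0,0],[0,0,0]]]'
python3 - <<'E'
from h import *
st()
s=snap('wrist','w4.png')
find(s,'wrist','pack1')
rects(s,(150,60,370,250),110,.045)
t=snap('top','t4.png');find(t,'top','pack1')
E
```

```text
t: 9.4
tcp_pos: [0.4622, 0.0119, 0.0292]
eef_rot: [-0.0, 0.982, -0.19, 0.001]
wrist_force: [0.4, 0.4, 0.4]
grip_width: 0.0622
finger_force: 0.0
t: 10.7
tcp_pos: [0.6557, -0.0873, 0.1475]
eef_rot: [0.0, 0.915, -0.405, -0.001]
wrist_force: [-0.9, 0.5, 0.0]
grip_width: 0.0739
finger_force: 0.0
t 10.7 tcp [ 0.6557 -0.0873  0.1475] rot [ 1.000e-04  9.145e-01 -4.046e-01 -9.000e-04] w 0.0739 F [-0.9  0.5  0. ]
wrist pinp pack1 0.78 [ 0.656 -0.086  0.003] [259, 181]
[259.8 186.5] x,y,long,short,yaw_long [  0.6579  -0.0887   0.0737   0.0485 -48.2995]
top pinp pack1 0.61 [ 0.486 -0.361  0.006] [406, 192]
```

```bash
python3 -m jog '[[0.85,[0,0,4],[0,0,0]],[0.85,[0,0,4],[0,0,0]],[0.85,[0,0,3.3],[0,0,0]],[0.85,[0,0,2],[0,0,0]],[0.85,[0,0,0],[0,0,0]],[0,[0,0,0],[0,0,0]],[0,[0,0,0],[0,0,0]],[0,[0,0,0],[0,0,0]]]'; python3 -m jog '[[0,[0,0,0],[0,0,0]],[0,[0,0,0],[0,0,0]],[0,[0,0,-3],[0,0,0]],[0,[0,0,-3],[0,0,0]],[0,[0,0,-3],[0,0,0]],[0,[0,0,0],[0,0,-0.15]],[0,[0,0,0],[0,0,-0.15]],[0,[0,0,0],[0,0,-0.15]]]'; python3 -m jog '[[0,[-3.2,2.4,0],[0,0,0]],[0,[-3.2,2.4,0],[0,0,0]],[0,[-3.2,2.4,0],[0,0,0]],[0,[-3.2,2.4,0],[0,0,0]],[0,[-3.2,2.4,0],[0,0,0]],[0,[0,0,3],[0,0,0]],[0,[0,0,3],[0,0,0]],[0,[0,0,0],[0,0,0]]]'
```

```text
t: 11.7
tcp_pos: [0.6573, -0.0872, 0.0181]
eef_rot: [-0.0, 0.915, -0.404, 0.002]
wrist_force: [-0.2, -0.3, -0.5]
grip_width: 0.0576
finger_force: 0.0
t: 12.5
tcp_pos: [0.6548, -0.0866, 0.1044]
eef_rot: [-0.0, 0.982, -0.187, -0.001]
wrist_force: [0.8, 0.2, -5.0]
grip_width: 0.0475
finger_force: 30.0
t: 13.3
tcp_pos: [0.4579, -0.1366, 0.0411]
eef_rot: [-0.001, 0.982, -0.19, -0.005]
wrist_force: [-1.2, -0.3, -6.4]
grip_width: 0.048
finger_force: 30.0
```

```bash
python3 -m jog '[[0,[0.3,0,0.8],[0,0,0]],[0,[0,0,0.2],[0,0,0]],[0,[0,0,0],[0,0,0]],[0,[0,0,0],[0,0,0]]]'; python3 -m jog '[[0,[0,0,0.1],[0,0,0]],[0,[0,0,0.1],[0,0,0]],[0,[0,0,0],[0,0,0]]]'
```

```text
t: 13.7
tcp_pos: [0.4661, -0.1399, 0.0363]
eef_rot: [0.0, 0.982, -0.19, 0.001]
wrist_force: [0.7, 0.4, -5.4]
grip_width: 0.0478
finger_force: 30.0
t: 14.0
tcp_pos: [0.4653, -0.1397, 0.0336]
eef_rot: [-0.0, 0.982, -0.19, 0.0]
wrist_force: [-0.8, 0.7, -6.2]
grip_width: 0.0478
finger_force: 30.0
```

```bash
python3 -m jog '[[0,[0,0,0.2],[0,0,0]],[0,[0,0,0.1],[0,0,0]],[0,[0,0,0],[0,0,0]]]'; python3 -m jog '[[0,[0,0,0.1],[0,0,0]],[0,[0,0,0],[0,0,0]]]'; python3 -m jog '[[0,[0,0,0.1],[0,0,0]],[0,[0,0,0],[0,0,0]]]'
```

```text
t: 14.3
tcp_pos: [0.4651, -0.1396, 0.0303]
eef_rot: [-0.0, 0.982, -0.19, -0.0]
wrist_force: [-0.7, -0.2, -4.4]
grip_width: 0.0479
finger_force: 30.0
t: 14.5
tcp_pos: [0.4652, -0.1397, 0.0294]
eef_rot: [-0.0, 0.982, -0.19, -0.0]
wrist_force: [0.2, 0.0, -4.7]
grip_width: 0.0478
finger_force: 30.0
t: 14.7
tcp_pos: [0.4655, -0.1398, 0.0291]
eef_rot: [0.0, 0.982, -0.19, 0.0]
wrist_force: [-3.5, 1.5, 2.2]
grip_width: 0.0481
finger_force: 30.0
```

```bash
python3 -m jog '[[0.75,[0,0,0],[0,0,0]],[0.75,[0,0,0],[0,0,0]],[0.75,[0,0,0],[0,0,0]],[0.75,[0,0,-3],[0,0,0]],[0.75,[0,0,-5],[0,0,0]],[1,[0,0,-5],[0,0,0]],[1,[0,0,-5],[0,0,0]],[1,[0,0,0],[0,0,0.13]]]' >/dev/null; python3 -m jog '[[1,[0,0,0],[0,0,0.13]],[1,[0,0,0],[0,0,0.126]],[1,[2.25,3.6,0],[0,0,0]],[1,[2.25,3.6,0],[0,0,0]],[1,[2.25,3.6,0],[0,0,0]],[1,[2.25,3.6,0],[0,0,0]],[1,[0,0,0],[0,0,0]],[1,[0,0,0],[0,0,0]]]'
python3 - <<'E'
from h import *
st()
s=snap('wrist','w5.png')
for q in ['pack1','mallet','rest']:find(s,'wrist',q)
for n in ['top','side']:
  t=snap(n,n+'5.png')
  for q in ['pack1','pack1_pintop','mallet','rest']:find(t,n,q)
E
```

```text
t: 16.3
tcp_pos: [0.4296, -0.3065, 0.2084]
eef_rot: [-0.0, 0.927, -0.376, -0.0]
wrist_force: [-0.3, 0.3, -0.2]
grip_width: 0.0872
finger_force: 0.0
t 16.3 tcp [ 0.4296 -0.3065  0.2084] rot [-3.000e-04  9.267e-01 -3.758e-01 -1.000e-04] w 0.0872 F [-0.3  0.3 -0.2]
wrist pinp pack1 0.65 [ 0.451 -0.177  0.013] [170, 233]
wrist pinp mallet 0.73 [ 0.494 -0.362  0.006] [256, 93]
top pinp pack1 0.84 [ 0.453 -0.177  0.012] [342, 203]
top pinp pack1 0.79 [0.456 0.014 0.01 ] [275, 202]
top pinp pack1 0.35 [0.457 0.013 0.08 ] [275, 199]
top pinp rest 0.86 [ 0.488 -0.359 -0.002] [404, 192]
top pinp rest 0.73 [0.458 0.011 0.013] [276, 202]
top pinp rest 0.44 [ 0.777  0.007 -0.002] [276, 96]
side pinp pack1 0.82 [ 0.45  -0.178  0.015] [295, 172]
side pinp pack1 0.62 [0.452 0.012 0.015] [273, 213]
side pinp pack1_pintop 0.36 [ 0.448 -0.181  0.012] [296, 172]
side pinp mallet 0.7 [ 0.487 -0.36   0.011] [303, 138]
side pinp rest 0.73 [ 0.486 -0.362 -0.002] [303, 140]
```

View pics/w5.png

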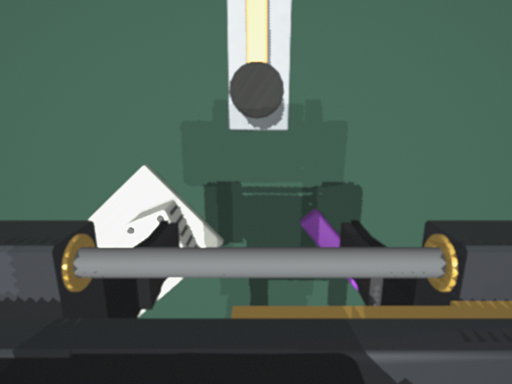

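View pics/side5.png

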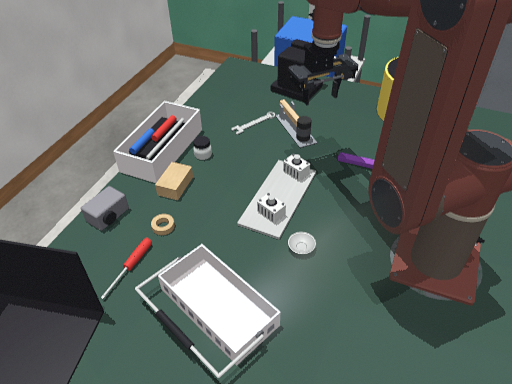

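Run:
```python
from h import *
s=snap('wrist');print(s['cx'],s['cy'])
g=s['frame'][40:130,215:300];m=(g.max(2)<75).astype(np.uint8)
m=cv2.morphologyEx(m,cv2.MORPH_OPEN,np.ones((5,5)))
c=max(cv2.findContours(m,0,1)[0],key=cv2.contourArea);(u,v),r=cv2.minEnclosingCircle(c);print(u+215,v+40,r)
for z in(.006,.082):print(z,ray(s,u+215,v+40,z),np.linalg.norm(ray(s,u+215,v+40,z)-ray(s,u+215+r,v+40,z)))
t=snap('top');print([proj(t,[.487,-.362,z]) for z in (.006,.082)])
y=np.radians(-43.9+0);e=np.array([.488,-.361]);d=e-ctrl.state()['tcp_pos'][:2];print(d@[np.cos(y),np.sin(y)],d@[np.sin(y),-np.cos(y)])
```

```text
259.29843902062646 191.59614521540922
257.0 110.5 14.221562385559082
0.006 [ 0.48002245 -0.34911573  0.006     ] 0.01567567185758033
0.082 [ 0.48010266 -0.34994552  0.082     ] 0.012411710389924297
[[406, 191], [415, 187]]
0.08008660960464264 -0.0004744742135131998
```

```bash
python3 -m jog '[[1,[4.1,-0.1,0],[0,0,0]],[1,[4.1,-0.1,0],[0,0,0]],[1,[0,0,4],[0,0,0]],[1,[0,0,0],[0,0,0]],[1,[0,0,0],[0,0,0]]]'
python3 - <<'E'
from h import *
st()
s=snap('wrist','w6.png')
for q in ['mallet','rest']:find(s,'wrist',q)
E
```

```text
t: 17.6
tcp_pos: [0.4893, -0.3604, 0.1673]
eef_rot: [-0.001, 0.927, -0.375, -0.002]
wrist_force: [0.1, -0.4, 0.1]
grip_width: 0.0871
finger_force: 0.0
t 17.6 tcp [ 0.4893 -0.3604  0.1673] rot [-8.000e-04  9.271e-01 -3.748e-01 -1.900e-03] w 0.0871 F [ 0.1 -0.4  0.1]
wrist pinp mallet 0.95 [ 0.493 -0.361  0.006] [258, 173]
```

View pics/w6.png

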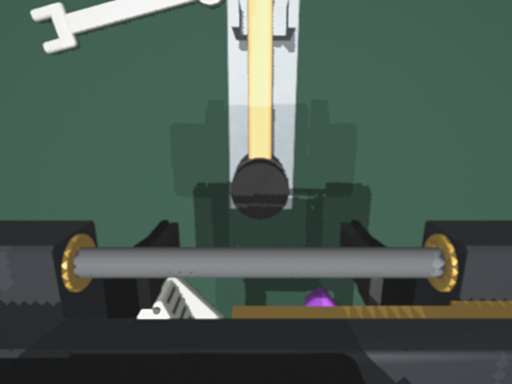

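```bash
python3 -m jog '[[1,[0.2,0,4],[0,0,0]],[1,[0,0,4],[0,0,0]],[1,[0,0,3],[0,0,0]],[1,[0,0,1.8],[0,0,0]],[1,[0,0,0],[0,0,0]],[1,[0,0,0],[0,0,0]],[0,[0,0,0],[0,0,0]],[0,[0,0,0],[0,0,0]]]'; python3 -m jog '[[0,[0,0,0],[0,0,0]],[0,[0,0,0],[0,0,0]],[0,[0,0,0],[0,0,0]]]'; python3 -c "
from h import *
st()"
```

```text
t: 18.55
tcp_pos: [0.493, -0.3638, 0.0429]
eef_rot: [0.001, 0.927, -0.375, 0.002]
wrist_force: [-0.9, 0.2, 0.3]
grip_width: 0.0779
finger_force: 0.0
t: 18.85
tcp_pos: [0.4919, -0.3628, 0.0408]
eef_rot: [0.0, 0.927, -0.375, 0.0]
wrist_force: [0.7, -0.0, 0.1]
grip_width: 0.0551
finger_force: 0.0
t 18.85 tcp [ 0.4919 -0.3628  0.0408] rot [ 1.000e-04  9.271e-01 -3.747e-01  2.000e-04] w 0.0551 F [ 0.7 -0.   0.1]
```

```bash
python3 -m jog '[[0,[0,0,0],[0,0,0]],[0,[0,0,0],[0,0,0]],[0,[0,0,0],[0,0,0]],[0,[0,0,0],[0,0,0]]]';  python3 -m jog '[[0,[0,0,-1],[0,0,0]],[0,[0,0,-1],[0,0,0]],[0,[0,0,-2],[0,0,0]],[0,[0,0,-3],[0,0,0]],[0,[0,0,-3],[0,0,0]],[0,[0,0,-2],[0,0,0]],[0,[0,0,0],[0,0,0]]]'
python3 - <<'E'
from h import *
st()
s=snap('wrist','w7.png')
t=snap('top');find(t,'top','mallet');find(t,'top','pack1')
t=snap('side','side7.png');find(t,'side','mallet');find(t,'side','pack1')
a=cv2.imread('pics/w7.png');b=cv2.imread('pics/side7.png')[80:272,200:456];cv2.imwrite('pics/c7.png',np.hstack([cv2.resize(a,(400,300)),cv2.resize(b,(400,300))]))
E
```

```text
t: 19.25
tcp_pos: [0.4918, -0.3628, 0.0406]
eef_rot: [0.0, 0.927, -0.375, -0.0]
wrist_force: [-0.0, 0.1, 1.9]
grip_width: 0.0476
finger_force: 30.0
t: 19.95
tcp_pos: [0.4938, -0.3645, 0.1654]
eef_rot: [0.001, 0.927, -0.375, 0.004]
wrist_force: [0.1, -0.5, -2.3]
grip_width: 0.0479
finger_force: 30.0
t 19.95 tcp [ 0.4938 -0.3645  0.1654] rot [ 0.0014  0.9272 -0.3747  0.0037] w 0.0479 F [ 0.1 -0.5 -2.3]
top pinp mallet 0.54 [ 0.494 -0.363  0.132] [421, 182]
top pinp pack1 0.85 [ 0.455 -0.178  0.011] [342, 202]
top pinp pack1 0.65 [0.455 0.015 0.013] [274, 203]
side pinp pack1 0.75 [0.454 0.011 0.015] [272, 212]
side pinp pack1 0.65 [ 0.449 -0.178  0.014] [296, 173]
side pinp pack1 0.41 [ 0.769 -0.166 -0.001] [204, 154]
```

View pics/c7.png

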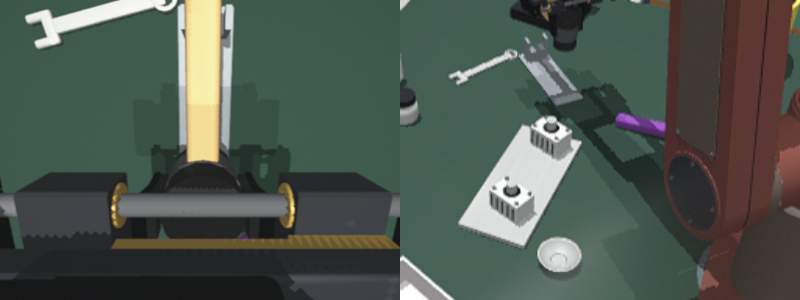

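```bash
python3 -m jog '[[0,[-4,-2.6,0],[0,0,0]],[0,[-4,-2.6,0],[0,0,0]],[0,[-4,-2.6,0],[0,0,0]],[0,[-4,-2.6,0],[0,0,0]],[0,[0,0,2],[0,0,0]],[0,[0,0,1.5],[0,0,0]],[0,[0,0,0],[0,0,0]],[0,[0,0,0],[0,0,0]]]'
python3 - <<'E'
from h import *
st()
t=snap('top');find(t,'top','mallet');find(t,'top','pack1')
t=snap('side','side8.png');find(t,'side','mallet');find(t,'side','pack1')
a=snap('wrist')['frame'][:,:,::-1];b=t['frame'][100:244,200:392,::-1];cv2.imwrite('pics/c8.png',np.hstack([cv2.resize(a,(400,300)),cv2.resize(b,(400,300))]))
E
```

```text
t: 21.1
tcp_pos: [0.4487, -0.1766, 0.1252]
eef_rot: [-0.0, 0.927, -0.375, -0.001]
wrist_force: [-1.2, -0.4, -3.4]
grip_width: 0.0474
finger_force: 30.0
t 21.1 tcp [ 0.4487 -0.1766  0.1252] rot [-1.000e-04  9.271e-01 -3.748e-01 -7.000e-04] w 0.0474 F [-1.2 -0.4 -3.4]
top pinp mallet 0.8 [ 0.183 -0.256  0.026] [375, 301]
top pinp mallet 0.62 [ 0.447 -0.175  0.09 ] [346, 202]
top pinp mallet 0.33 [ 0.454 -0.177  0.013] [342, 203]
top pinp pack1 0.79 [0.456 0.018 0.012] [273, 203]
side pinp mallet 0.92 [ 0.446 -0.176  0.095] [298, 153]
side pinp mallet 0.77 [ 0.176 -0.26   0.023] [389, 176]
side pinp pack1 0.87 [0.452 0.01  0.009] [273, 214]
side pinp pack1 0.83 [ 0.449 -0.179  0.018] [296, 171]
```

View pics/c8.png

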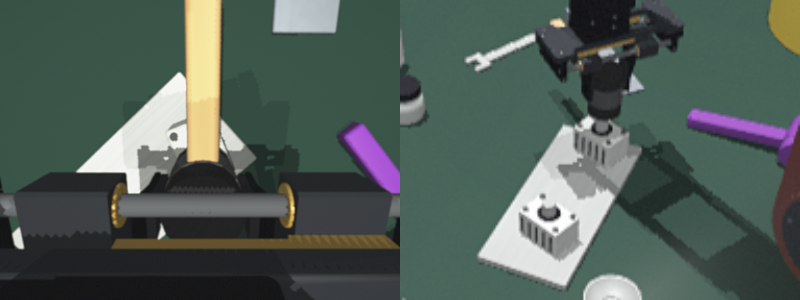

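```bash
python3 -m jog '[[0,[0.5,-0.2,0],[0,0,0]],[0,[0,0,0.5],[0,0,0]],[0,[0,0,0.5],[0,0,0]],[0,[0,0,0.5],[0,0,0]],[0,[0,0,0],[0,0,0]]]'; python3 -m jog '[[0,[0,0,0.4],[0,0,0]],[0,[0,0,0.4],[0,0,0]],[0,[0,0,0],[0,0,0]]]'
```

```text
t: 21.95
tcp_pos: [0.454, -0.1788, 0.1104]
eef_rot: [-0.0, 0.927, -0.375, -0.0]
wrist_force: [0.2, -0.4, -0.7]
grip_width: 0.0472
finger_force: 30.0
t: 22.25
tcp_pos: [0.4541, -0.1789, 0.1031]
eef_rot: [0.0, 0.927, -0.375, 0.0]
wrist_force: [-2.3, 0.9, 4.2]
grip_width: 0.0471
finger_force: 30.0
```

```bash
for i in 1; do python3 -m jog '[[0,[0,0,0.2],[0,0,0]],[0,[0,0,0],[0,0,0]]]'; python3 -m jog '[[0,[0,0,0.2],[0,0,0]],[0,[0,0,0],[0,0,0]]]'; python3 -m jog '[[0,[0,0,0.2],[0,0,0]],[0,[0,0,0],[0,0,0]]]'; done | grep -E 'tcp|wrist|width'
python3 - <<'E'
from h import *
for n in ['side','top']:
  s=snap(n);find(s,n,'mallet');find(s,n,'pack1')
  if n=='side':b=s['frame'][100:244,200:392,::-1];cv2.imwrite('pics/c9.png',cv2.resize(b,(400,300)))
E
```

```text
tcp_pos: [0.4543, -0.179, 0.1014]
wrist_force: [-3.2, 1.3, 6.8]
grip_width: 0.0475
tcp_pos: [0.4542, -0.179, 0.0995]
wrist_force: [-3.7, 1.4, 7.1]
grip_width: 0.0476
tcp_pos: [0.4551, -0.1796, 0.0993]
wrist_force: [-5.6, 3.0, 17.7]
grip_width: 0.0472
side pinp mallet 0.91 [ 0.174 -0.261  0.024] [390, 176]
side pinp mallet 0.84 [ 0.452 -0.176  0.067] [296, 160]
side pinp mallet 0.28 [0.455 0.008 0.014] [272, 212]
side pinp pack1 0.74 [0.451 0.012 0.009] [273, 215]
side pinp pack1 0.68 [ 0.45  -0.179  0.014] [296, 172]
top pinp mallet 0.83 [ 0.184 -0.258  0.024] [376, 301]
top pinp mallet 0.48 [ 0.449 -0.176  0.066] [345, 202]
top pinp pack1 0.62 [0.457 0.013 0.012] [275, 202]
top pinp pack1 0.39 [ 0.451 -0.181  0.014] [344, 204]
top pinp pack1 0.36 [0.512 0.456 0.053] [116, 181]
```

View pics/c9.png

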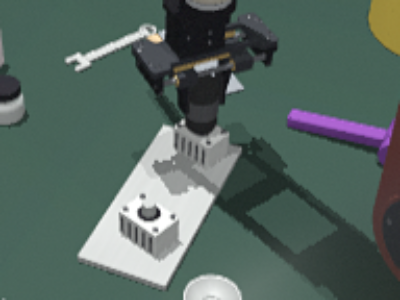

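```bash
python3 -m jog '[[0,[0,0,0.15],[0,0,0]],[0,[0,0,0],[0,0,0]],[0,[0,0,0],[0,0,0]]]'; python3 -m jog '[[0,[0,0,-2],[0,0,0]],[0,[0,0,-3],[0,0,0]],[0,[0,0,-1],[0,0,0]],[0,[-3.23,-3.5,0],[0,0,0]],[0,[-3.23,-3.5,0],[0,0,0]],[0,[-3.23,-3.5,0],[0,0,0]],[0,[-3.23,-3.5,0],[0,0,0]],[0,[0,0,0],[0,0,0]]]' ; python3 -m jog '[[0,[0,0,2],[0,0,0]],[0,[0,0,1.5],[0,0,0]],[0,[0,0,0],[0,0,0]],[0,[0,0,0],[0,0,0]]]'
python3 - <<'E'
from h import *
t=snap('top','t10.png');find(t,'top','mallet');find(t,'top','pack1');find(t,'top','pack1_pintop')
t=snap('side');find(t,'side','mallet');find(t,'side','pack1');find(t,'side','pack1_pintop')
cv2.imwrite('pics/c10.png',cv2.resize(t['frame'][120:264,200:392,::-1],(640,480)))
E
```

```text
t: 23.45
tcp_pos: [0.456, -0.1804, 0.099]
eef_rot: [0.001, 0.927, -0.375, 0.002]
wrist_force: [-6.4, 1.7, 22.6]
grip_width: 0.0472
finger_force: 30.0
t: 24.25
tcp_pos: [0.4573, 0.017, 0.1539]
eef_rot: [-0.001, 0.928, -0.372, -0.001]
wrist_force: [0.5, -0.5, -3.0]
grip_width: 0.0476
finger_force: 30.0
t: 24.65
tcp_pos: [0.4579, 0.0113, 0.1195]
eef_rot: [0.0, 0.927, -0.375, -0.001]
wrist_force: [0.7, 0.5, -3.2]
grip_width: 0.0476
finger_force: 30.0
top pinp mallet 0.75 [ 0.184 -0.261  0.03 ] [377, 301]
top pinp pack1 0.66 [ 0.45  -0.178  0.015] [343, 204]
top pinp pack1 0.65 [0.456 0.012 0.013] [275, 203]
side pinp mallet 0.89 [ 0.18  -0.262  0.023] [388, 176]
side pinp mallet 0.79 [0.454 0.015 0.092] [272, 194]
side pinp pack1 0.92 [0.452 0.011 0.01 ] [273, 214]
side pinp pack1 0.76 [ 0.447 -0.18   0.014] [297, 172]
```

View pics/c10.png

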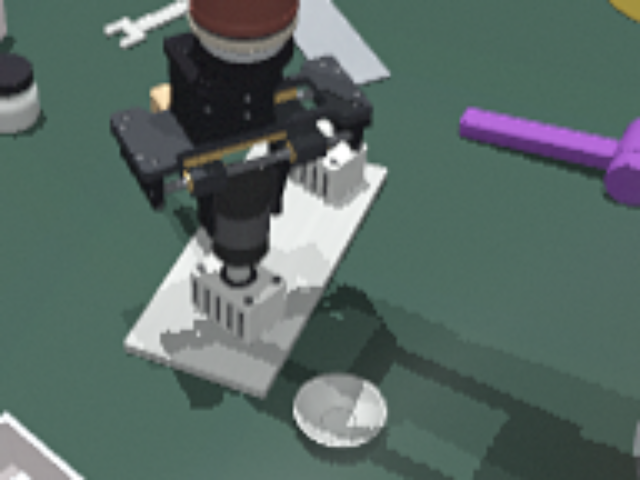

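```bash
(python3 -m jog '[[0,[0,0,0.5],[0,0,0]],[0,[0,0,0.4],[0,0,0]],[0,[0,0,0.4],[0,0,0]],[0,[0,0,0],[0,0,0]],[0,[0,0,0],[0,0,0]]]'; python3 -m jog '[[0,[0,0,0.3],[0,0,0]],[0,[0,0,0.2],[0,0,0]],[0,[0,0,0],[0,0,0]]]';python3 -m jog '[[0,[0,0,0.15],[0,0,0]],[0,[0,0,0],[0,0,0]]]') | grep -E 'tcp|wrist'
```

```text
tcp_pos: [0.4589, 0.0116, 0.1077]
wrist_force: [-1.7, 0.4, 4.2]
tcp_pos: [0.4589, 0.0115, 0.1029]
wrist_force: [-2.4, -0.4, 6.7]
tcp_pos: [0.459, 0.0115, 0.1015]
wrist_force: [-3.2, -1.5, 7.7]
```

```bash
(python3 -m jog '[[0,[0,0,0.15],[0,0,0]],[0,[0,0,0],[0,0,0]]]'; python3 -m jog '[[0,[0,0,0.15],[0,0,0]],[0,[0,0,0],[0,0,0]]]';python3 -m jog '[[0,[0,0,0.15],[0,0,0]],[0,[0,0,0],[0,0,0]]]'; python3 -m jog '[[0,[0,0,0.15],[0,0,0]],[0,[0,0,0],[0,0,0]]]') | grep -E 'tcp|wrist'
```

```text
tcp_pos: [0.459, 0.0115, 0.1001]
wrist_force: [-3.0, -0.1, 7.2]
tcp_pos: [0.4591, 0.0115, 0.0992]
wrist_force: [-5.0, -0.1, 12.8]
tcp_pos: [0.4596, 0.0113, 0.099]
wrist_force: [-8.6, -0.6, 23.0]
tcp_pos: [0.4604, 0.0107, 0.0987]
wrist_force: [-9.8, -1.4, 29.2]
```

```bash
(python3 -m jog '[[0,[0,0,-2],[0,0,0]],[0,[0,0,-3],[0,0,0]],[0,[0,0,-2],[0,0,0]]]'; python3 -m jog '[[0,[3.55,3.08,0],[0,0,0]],[0,[3.55,3.08,0],[0,0,0]],[0,[3.55,3.08,0],[0,0,0]],[0,[3.55,3.08,0],[0,0,0]],[0,[3.55,3.08,0],[0,0,0]],[0,[3.55,3.08,0],[0,0,0]],[0,[3.55,3.08,0],[0,0,0]],[0,[3.55,3.08,0],[0,0,0]]]'; python3 -m jog '[[0,[0,0,2],[0,0,0]],[0,[0,0,0],[0,0,0]],[0,[0,0,0],[0,0,0]]]') | grep -E 'tcp|rot|wrist'
python3 - <<'E'
from h import *
st()
t=snap('top','t11.png');find(t,'top','mallet');find(t,'top','pack1');find(t,'top','rest')
t=snap('side','s11.png');find(t,'side','mallet');find(t,'side','pack1');find(t,'side','pack1_pintop')
a=snap('wrist')['frame'][:,:,::-1];b=t['frame'][100:244,200:392,::-1];cv2.imwrite('pics/c11.png',np.hstack([cv2.resize(a,(400,300)),cv2.resize(b,(400,300))]))
E
```

```text
tcp_pos: [0.4585, 0.0116, 0.1655]
eef_rot: [-0.0, 0.927, -0.375, 0.0]
wrist_force: [1.1, -0.6, -3.9]
tcp_pos: [0.4909, -0.3645, 0.1633]
eef_rot: [-0.0, 0.927, -0.375, -0.001]
wrist_force: [1.4, 0.7, -2.3]
tcp_pos: [0.4904, -0.3616, 0.1428]
eef_rot: [-0.001, 0.927, -0.375, -0.002]
wrist_force: [0.5, -0.2, -2.4]
t 28.25 tcp [ 0.4904 -0.3616  0.1428] rot [-9.000e-04  9.271e-01 -3.747e-01 -1.900e-03] w 0.0475 F [ 0.5 -0.2 -2.4]
top pinp mallet 0.48 [ 0.484 -0.362  0.113] [419, 186]
top pinp pack1 0.83 [0.457 0.014 0.015] [275, 202]
top pinp rest 0.52 [ 0.489 -0.359  0.   ] [405, 191]
side pinp mallet 0.95 [ 0.486 -0.358  0.116] [305, 112]
side pinp pack1 0.87 [0.454 0.012 0.011] [272, 214]
side pinp pack1 0.75 [ 0.451 -0.179  0.016] [295, 172]
side pinp pack1_pintop 0.28 [ 0.485 -0.359  0.113] [305, 113]
```

View pics/c11.png

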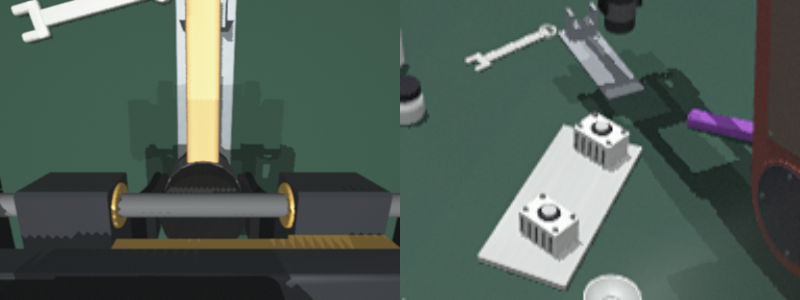

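```bash
(python3 -m jog '[[0,[0.15,0,3],[0,0,0]],[0,[0,0,3],[0,0,0]],[0,[0,0,2],[0,0,0]],[0,[0,0,1],[0,0,0]],[0,[0,0,0.5],[0,0,0]],[0,[0,0,0],[0,0,0]],[0,[0,0,0],[0,0,0]]]'; python3 -m jog '[[0,[0,0,0.3],[0,0,0]],[0,[0,0,0],[0,0,0]]]'; python3 -m jog '[[0,[0,0,0.2],[0,0,0]],[0,[0,0,0],[0,0,0]]]') | grep -E 'tcp|rot|wrist'
```

```text
tcp_pos: [0.4933, -0.3647, 0.051]
eef_rot: [0.0, 0.927, -0.375, 0.001]
wrist_force: [-0.1, -0.1, -2.9]
tcp_pos: [0.4929, -0.3643, 0.0472]
eef_rot: [0.0, 0.927, -0.375, 0.001]
wrist_force: [-0.1, -0.1, -2.3]
tcp_pos: [0.493, -0.3644, 0.0452]
eef_rot: [0.0, 0.927, -0.375, 0.001]
wrist_force: [1.0, 0.4, -0.3]
```

```bash
(python3 -m jog '[[0,[-0.1,0,0.2],[0,0,0]],[0,[0,0,0],[0,0,0]]]'; python3 -m jog '[[0,[0,0,0.15],[0,0,0]],[0,[0,0,0],[0,0,0]]]'; python3 -m jog '[[0,[0,0,0.1],[0,0,0]],[0,[0,0,0],[0,0,0]]]') | grep -E 'tcp|rot|wrist'
```

```text
tcp_pos: [0.4924, -0.3638, 0.043]
eef_rot: [0.0, 0.927, -0.375, 0.001]
wrist_force: [2.2, -0.4, -0.8]
tcp_pos: [0.4919, -0.3634, 0.0411]
eef_rot: [0.0, 0.927, -0.375, 0.0]
wrist_force: [1.0, -0.7, -0.1]
tcp_pos: [0.4917, -0.3632, 0.04]
eef_rot: [-0.0, 0.927, -0.375, -0.0]
wrist_force: [0.8, -0.3, 0.3]
```

```bash
(python3 -m jog '[[0.8,[0,0,0],[0,0,0]],[0.8,[0,0,0],[0,0,0]],[0.8,[0,0,0],[0,0,0]],[0.8,[0,0,0],[0,0,0]],[0.8,[0,0,-2],[0,0,0]],[0.8,[0,0,-5],[0,0,0]],[0.8,[0,0,-5],[0,0,0]],[0.8,[0,0,-5],[0,0,0]]]'; python3 -m jog '[[0.8,[0,0,0],[0,0,-0.13]],[0.8,[0,0,0],[0,0,-0.13]],[0.8,[0,0,0],[0,0,-0.126]],[0.8,[-3.5,-3.1,0],[0,0,0]],[0.8,[-3.5,-3.1,0],[0,0,0]],[0.8,[-3.5,-3.1,0],[0,0,0]],[0.8,[-3.5,-3.1,0],[0,0,0]],[0.8,[-3.5,-3.1,0],[0,0,0]]]';python3 -m jog '[[0.8,[0,0,0],[0,0,0]],[0.8,[0,0,0],[0,0,0]]]') | grep -E 'tcp|rot|wrist'
python3 - <<'E'
from h import *
st()
w=snap('wrist','w12.png');find(w,'wrist','pack1')
rects(w,(150,60,370,225),110,.057)
t=snap('top','t12.png')
for q in['mallet','rest','pack1','tote','bail_grip','bail_hinge']:find(t,'top',q)
s=snap('side','s12.png')
for q in['mallet','rest','pack1','tote','bail_grip','bail_hinge']:find(s,'side',q)
cv2.imwrite('pics/c12.png',np.hstack([cv2.resize(w['frame'][:,:,::-1],(400,300)),cv2.resize(s['frame'][90:234,200:392,::-1],(400,300))]))
E
```

```text
tcp_pos: [0.4913, -0.3629, 0.2115]
eef_rot: [-0.0, 0.927, -0.375, -0.0]
wrist_force: [-0.6, -0.5, -0.2]
tcp_pos: [0.386, -0.1527, 0.2098]
eef_rot: [-0.0, 0.982, -0.19, -0.0]
wrist_force: [0.3, 0.2, 1.1]
tcp_pos: [0.3872, -0.1537, 0.2105]
eef_rot: [0.0, 0.982, -0.189, 0.001]
wrist_force: [-0.1, -0.8, 0.7]
t 32.2 tcp [ 0.3872 -0.1537  0.2105] rot [ 5.000e-04  9.819e-01 -1.892e-01  8.000e-04] w 0.0696 F [-0.1 -0.8  0.7]
wrist pinp pack1 0.64 [0.462 0.013 0.015] [98, 165]
wrist pinp pack1 0.63 [ 0.451 -0.175  0.015] [256, 111]
[216.4 119.4] x,y,long,short,yaw_long [ 0.4636 -0.1272  0.168   0.1145 88.2786]
top pinp mallet 0.73 [ 0.185 -0.261  0.026] [377, 301]
top pinp mallet 0.72 [ 0.489 -0.364  0.007] [407, 191]
top pinp rest 0.91 [ 0.488 -0.357 -0.001] [404, 191]
top pinp pack1 0.57 [0.458 0.018 0.014] [274, 202]
top pinp pack1 0.27 [ 0.685 -0.381  0.   ] [409, 125]
top pinp tote 0.78 [0.465 0.341 0.004] [161, 200]
top pinp bail_grip 0.8 [0.511 0.454 0.049] [117, 182]
top pinp bail_hinge 0.83 [0.465 0.343 0.051] [156, 198]
side pinp mallet 0.97 [ 0.178 -0.261  0.025] [388, 176]
side pinp mallet 0.7 [ 0.488 -0.363  0.008] [303, 138]
side pinp rest 0.7 [ 0.488 -0.363 -0.002] [303, 140]
side pinp rest 0.68 [ 0.782  0.008 -0.003] [174, 187]
side pinp pack1 0.7 [0.455 0.014 0.014] [271, 213]
side pinp pack1 0.57 [ 0.448 -0.179  0.015] [296, 172]
side pinp tote 0.91 [0.466 0.339 0.002] [218, 306]
side pinp bail_grip 0.67 [0.509 0.456 0.055] [175, 329]
side pinp bail_hinge 0.78 [0.466 0.339 0.055] [216, 294]
```

View pics/c12.png

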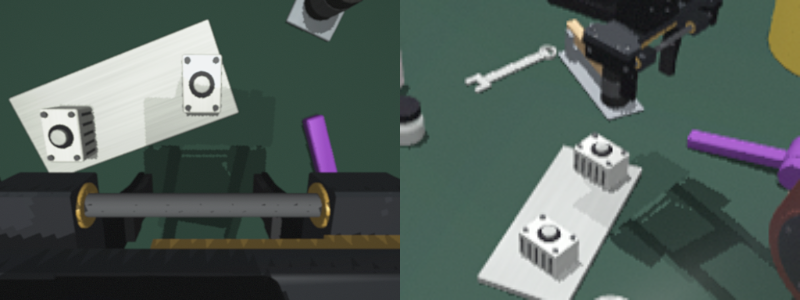

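```bash
(python3 -m jog '[[0.8,[3.5,-0.1,4],[0,0,0]],[0.8,[3.4,-0.1,3],[0,0,0]],[0.8,[0,0,4],[0,0,0]],[0.8,[0,0,0],[0,0,0]],[0.8,[0,0,0],[0,0,0]]]';python3 -m jog '[[0.8,[0,0,3],[0,0,0]],[0.8,[0,0,2.6],[0,0,0]],[0.8,[0,0,1.5],[0,0,0]],[0.8,[0,0,0],[0,0,0]],[0,[0,0,0],[0,0,0]],[0,[0,0,0],[0,0,0]],[0,[0,0,0],[0,0,0]],[0,[0,0,0],[0,0,0]]]'; python3 -m jog '[[0,[0,0,0],[0,0,0]],[0,[0,0,0],[0,0,0]]]') | grep -E 'tcp|rot|wrist|width'
```

```text
tcp_pos: [0.4492, -0.1768, 0.1021]
eef_rot: [-0.0, 0.982, -0.19, -0.001]
wrist_force: [-0.1, -1.4, 1.2]
grip_width: 0.0691
tcp_pos: [0.4509, -0.1778, 0.0327]
eef_rot: [0.0, 0.982, -0.19, 0.001]
wrist_force: [-1.0, 0.1, 6.0]
grip_width: 0.0477
tcp_pos: [0.4509, -0.1778, 0.0327]
eef_rot: [0.0, 0.982, -0.19, 0.001]
wrist_force: [-0.8, 0.9, 6.5]
grip_width: 0.0479
```

```bash
(python3 -m jog '[[0,[0,0,-3],[0,0,0]],[0,[0,0,-5],[0,0,0]],[0,[0,0,-4],[0,0,0]],[0,[-2.04,-4.05,0],[0,0,0]],[0,[-2.04,-4.05,0],[0,0,0]],[0,[-2.04,-4.05,0],[0,0,0]],[0,[-2.04,-4.05,0],[0,0,0]],[0,[-2.04,-4.05,0],[0,0,0]]]';python3 -m jog '[[0,[-2.04,-4.05,0],[0,0,0]],[0,[-2.04,-4.05,0],[0,0,0]],[0,[-2.04,-4.05,0],[0,0,0]],[0,[-2.04,-4.05,0],[0,0,0]],[0,[-2.04,-4.05,0],[0,0,0]],[0,[-2.04,-4.05,0],[0,0,0]],[0,[-2.04,-4.05,0],[0,0,0]],[0,[0,0,0],[0,0,0]]]'; python3 -m jog '[[0,[0,0,0],[0,0,0]]]') | grep -E 'tcp|rot|wrist|width'
python3 - <<'E'
from h import *
w=snap('wrist','w13.png')
for q in['tote','bail_hinge','bail_grip']:find(w,'wrist',q)
t=snap('top');find(t,'top','pack1');find(t,'top','tote');find(t,'top','bail_hinge')
cv2.imwrite('pics/c13.png',np.hstack([cv2.resize(w['frame'][:,:,::-1],(400,300)),cv2.resize(t['frame'][110:290,70:310,::-1],(400,300))]))
E
```

```text
tcp_pos: [0.4294, 0.0503, 0.1505]
eef_rot: [0.0, 0.982, -0.19, -0.001]
wrist_force: [1.7, -0.2, -6.0]
grip_width: 0.0477
tcp_pos: [0.4021, 0.3695, 0.1504]
eef_rot: [-0.001, 0.982, -0.188, -0.001]
wrist_force: [-0.1, -0.8, -5.5]
grip_width: 0.048
tcp_pos: [0.4026, 0.3652, 0.1499]
eef_rot: [0.001, 0.982, -0.189, -0.001]
wrist_force: [-0.1, -0.6, -5.1]
grip_width: 0.0478
wrist pinp tote 0.9 [ 0.467  0.341 -0.002] [259, 108]
wrist pinp bail_hinge 0.89 [0.465 0.343 0.055] [257, 112]
wrist pinp bail_grip 0.58 [0.513 0.456 0.053] [99, 109]
top pinp pack1 0.78 [0.458 0.017 0.012] [274, 202]
top pinp pack1 0.46 [0.408 0.361 0.132] [140, 216]
top pinp tote 0.61 [0.465 0.338 0.002] [162, 200]
top pinp bail_hinge 0.64 [0.467 0.343 0.052] [156, 198]
```

View pics/c13.png

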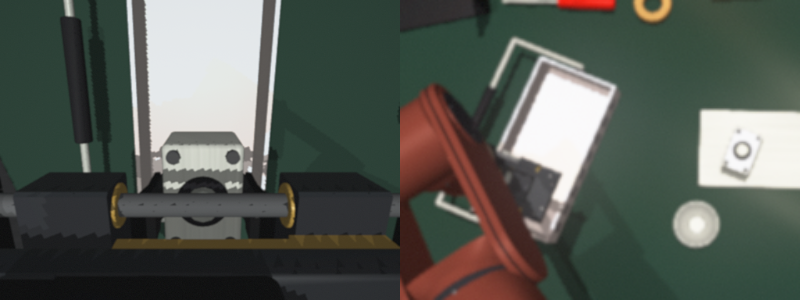

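```bash
(python3 -m jog '[[0,[0.2,0,3],[0,0,0]],[0,[0,0,3],[0,0,0]],[0,[0,0,3],[0,0,0]],[0,[0,0,2],[0,0,0]],[0,[0,0,0],[0,0,0]],[0,[0,0,0],[0,0,0]]]';python3 -m jog '[[0,[0,0,0.6],[0,0,0]],[0,[0,0,0.3],[0,0,0]],[0,[0,0,0],[0,0,0]]]'; python3 -m jog '[[0,[0,0,0.2],[0,0,0]],[0,[0,0,0],[0,0,0]]]') | grep -E 'tcp|rot|wrist|width'
```

```text
tcp_pos: [0.4062, 0.364, 0.0418]
eef_rot: [0.0, 0.982, -0.19, -0.0]
wrist_force: [-0.0, 0.7, -4.9]
grip_width: 0.048
tcp_pos: [0.4061, 0.3643, 0.0328]
eef_rot: [-0.0, 0.982, -0.19, 0.0]
wrist_force: [1.0, -0.2, -4.9]
grip_width: 0.0478
tcp_pos: [0.406, 0.3642, 0.0305]
eef_rot: [-0.0, 0.982, -0.19, 0.0]
wrist_force: [-0.6, -0.6, -5.7]
grip_width: 0.048
```

```bash
(python3 -m jog '[[0,[0,0,0.3],[0,0,0]],[0,[0,0,0.1],[0,0,0]],[0,[0,0,0],[0,0,0]]]';python3 -m jog '[[0,[0,0,0.15],[0,0,0]],[0,[0,0,0],[0,0,0]]]'; python3 -m jog '[[0,[0,0,0.1],[0,0,0]],[0,[0,0,0],[0,0,0]]]') | grep -E 'tcp|rot|wrist|width'
```

```text
tcp_pos: [0.4057, 0.364, 0.0261]
eef_rot: [0.0, 0.982, -0.19, -0.0]
wrist_force: [0.4, -0.2, -5.0]
grip_width: 0.0479
tcp_pos: [0.406, 0.3642, 0.0249]
eef_rot: [-0.0, 0.982, -0.19, 0.0]
wrist_force: [-0.7, 0.3, -4.7]
grip_width: 0.0476
tcp_pos: [0.4061, 0.3643, 0.0248]
eef_rot: [0.0, 0.982, -0.19, 0.0]
wrist_force: [-3.4, -2.9, 4.0]
grip_width: 0.0476
```

```bash
(python3 -m jog '[[0.72,[0,0,0],[0,0,0]],[0.72,[0,0,0],[0,0,0]],[0.72,[0,0,0],[0,0,0]],[0.72,[0,0,-3],[0,0,0]],[0.72,[0,0,-5],[0,0,0]],[0.72,[0,0,-5],[0,0,0]],[0.72,[0,0,-5],[0,0,0]],[0.8,[1.54,4.37,0],[0,0,0]]]';python3 -m jog '[[0.8,[1.54,4.37,0],[0,0,0]],[0.8,[1.54,4.37,0],[0,0,0]],[0.8,[1.54,4.37,0],[0,0,0]],[0.8,[1.54,4.37,0],[0,0,0]],[0.8,[1.54,4.37,0],[0,0,0]],[0.8,[1.54,4.37,0],[0,0,0]],[0.8,[0,0,0],[0,0,0]],[0.8,[0,0,0],[0,0,0]]]') | grep -E 'tcp|rot|wrist|width'
python3 - <<'E'
from h import *
st()
w=snap('wrist','w14.png')
for q in['pack1']:find(w,'wrist',q)
for n in['top','side']:
  t=snap(n);find(t,n,'pack1');find(t,n,'mallet')
cv2.imwrite('pics/c14.png',np.hstack([cv2.resize(w['frame'][:,:,::-1],(400,300)),cv2.resize(t['frame'][200:376,120:355,::-1],(400,300))]))
E
```

```text
tcp_pos: [0.4089, 0.3232, 0.2137]
eef_rot: [-0.006, 0.982, -0.188, 0.006]
wrist_force: [1.3, -0.6, 0.8]
grip_width: 0.0657
tcp_pos: [0.3922, 0.0392, 0.2042]
eef_rot: [-0.0, 0.981, -0.192, 0.001]
wrist_force: [0.0, 0.1, -1.1]
grip_width: 0.0695
t 40.0 tcp [0.3922 0.0392 0.2042] rot [-3.000e-04  9.814e-01 -1.918e-01  5.000e-04] w 0.0695 F [ 0.   0.1 -1.1]
wrist pinp pack1 0.68 [0.46  0.01  0.014] [262, 103]
top pinp pack1 0.86 [0.411 0.363 0.006] [153, 219]
top pinp mallet 0.95 [ 0.185 -0.258  0.026] [376, 301]
side pinp pack1 0.84 [0.454 0.012 0.013] [272, 213]
side pinp pack1 0.59 [0.403 0.362 0.008] [237, 322]
side pinp mallet 0.68 [ 0.175 -0.262  0.023] [389, 176]
```

View pics/c14.png

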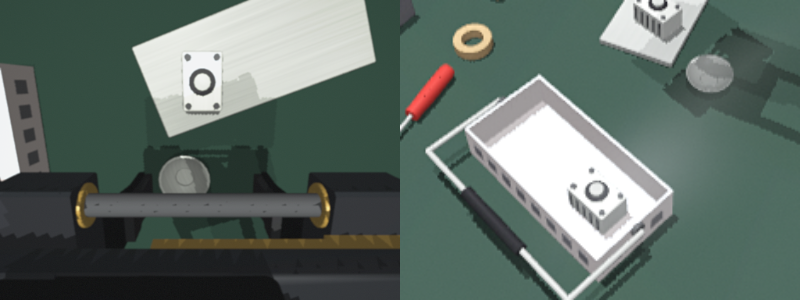

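```bash
(python3 -m jog '[[0.8,[3.6,0,4],[0,0,0]],[0.8,[3.5,0,3],[0,0,0]],[0.8,[0,0,4],[0,0,0]],[0.8,[0,0,3],[0,0,0]],[0.8,[0,0,2],[0,0,0]],[0.8,[0,0,1.2],[0,0,0]],[0.8,[0,0,0],[0,0,0]],[0.8,[0,0,0],[0,0,0]]]';python3 -m jog '[[0,[0,0,0],[0,0,0]],[0,[0,0,0],[0,0,0]],[0,[0,0,0],[0,0,0]],[0,[0,0,0],[0,0,0]],[0,[0,0,0],[0,0,0]],[0,[0,0,0],[0,0,0]]]') | grep -E 'tcp|rot|wrist|width'
```

```text
tcp_pos: [0.4561, 0.0148, 0.0355]
eef_rot: [-0.0, 0.982, -0.19, 0.0]
wrist_force: [-0.0, 0.0, 0.7]
grip_width: 0.0695
tcp_pos: [0.4559, 0.0145, 0.0354]
eef_rot: [0.0, 0.982, -0.19, 0.0]
wrist_force: [-1.4, -0.3, 4.7]
grip_width: 0.0478
```

```bash
(python3 -m jog '[[0,[0,0,-3],[0,0,0]],[0,[0,0,-5],[0,0,0]],[0,[0,0,-4],[0,0,0]],[0,[-0.67,-4.38,0],[0,0,0]],[0,[-0.67,-4.38,0],[0,0,0]],[0,[-0.67,-4.38,0],[0,0,0]],[0,[-0.67,-4.38,0],[0,0,0]],[0,[-0.67,-4.38,0],[0,0,0]]]';python3 -m jog '[[0,[-0.67,-4.38,0],[0,0,0]],[0,[-0.67,-4.38,0],[0,0,0]],[0,[0,0,0],[0,0,0]],[0,[0,0,0],[0,0,0]],[0,[0,0,3],[0,0,0]],[0,[0,0,0],[0,0,0]],[0,[0,0,0],[0,0,0]]]') | grep -E 'tcp|rot|wrist|width'
python3 - <<'E'
from h import *
w=snap('wrist','w15.png')
for n in['top','side']:
  t=snap(n);find(t,n,'pack1');find(t,n,'tote')
E
```

```text
tcp_pos: [0.5051, 0.2318, 0.1533]
eef_rot: [0.001, 0.982, -0.19, -0.001]
wrist_force: [0.8, -0.3, -4.9]
grip_width: 0.0478
tcp_pos: [0.525, 0.3149, 0.1236]
eef_rot: [0.001, 0.982, -0.191, -0.002]
wrist_force: [0.9, 0.0, -4.0]
grip_width: 0.0477
top pinp tote 0.66 [0.467 0.339 0.003] [162, 200]
side pinp pack1 0.91 [0.526 0.313 0.102] [197, 266]
side pinp pack1 0.87 [0.406 0.361 0.007] [236, 321]
side pinp tote 0.56 [0.464 0.338 0.004] [218, 306]
side pinp tote 0.56 [ 0.487 -0.364  0.01 ] [303, 137]
```

```bash
(python3 -m jog '[[0,[0,0,3],[0,0,0]],[0,[0,0,3],[0,0,0]],[0,[0,0,2],[0,0,0]],[0,[0,0,0.6],[0,0,0]],[0,[0,0,0],[0,0,0]],[0,[0,0,0],[0,0,0]]]';python3 -m jog '[[0,[0,0,0.3],[0,0,0]],[0,[0,0,0],[0,0,0]]]'; python3 -m jog '[[0,[0,0,0.2],[0,0,0]],[0,[0,0,0],[0,0,0]]]') | grep -E 'tcp|rot|wrist|width'
```

```text
tcp_pos: [0.5274, 0.3171, 0.0403]
eef_rot: [-0.001, 0.982, -0.19, 0.001]
wrist_force: [-0.7, -0.1, -4.5]
grip_width: 0.0476
tcp_pos: [0.5269, 0.3169, 0.0368]
eef_rot: [-0.0, 0.982, -0.19, 0.001]
wrist_force: [-0.5, 0.7, -4.6]
grip_width: 0.0478
tcp_pos: [0.5262, 0.3166, 0.0338]
eef_rot: [-0.0, 0.982, -0.19, 0.0]
wrist_force: [0.2, 0.3, -5.4]
grip_width: 0.0478
```

```bash
(python3 -m jog '[[0,[0,0,0.3],[0,0,0]],[0,[0,0,0.1],[0,0,0]],[0,[0,0,0],[0,0,0]]]';python3 -m jog '[[0,[0,0,0.15],[0,0,0]],[0,[0,0,0],[0,0,0]]]'; python3 -m jog '[[0,[0,0,0.15],[0,0,0]],[0,[0,0,0],[0,0,0]]]') | grep -E 'tcp|rot|wrist|width'
```

```text
tcp_pos: [0.5259, 0.3164, 0.0293]
eef_rot: [0.0, 0.982, -0.19, -0.0]
wrist_force: [0.2, -0.2, -4.9]
grip_width: 0.0477
tcp_pos: [0.5261, 0.3165, 0.028]
eef_rot: [0.0, 0.982, -0.19, -0.0]
wrist_force: [-0.1, 0.0, -4.4]
grip_width: 0.0479
tcp_pos: [0.5264, 0.3167, 0.0275]
eef_rot: [-0.0, 0.982, -0.19, 0.0]
wrist_force: [-2.3, -0.7, 2.4]
grip_width: 0.0479
```

```bash
(python3 -m jog '[[0.72,[0,0,0],[0,0,0]],[0.72,[0,0,0],[0,0,0]],[0.72,[0,0,0],[0,0,0]],[0.72,[0,0,-3],[0,0,0]],[0.72,[0,0,-5],[0,0,0]],[0.72,[0,0,-5],[0,0,0]],[0.72,[0,0,-2],[0,0,0]],[0.6,[-3.4,-3.1,0],[0,0,0]]]';python3 -m jog '[[0.6,[-3.4,-3.1,0],[0,0,0]],[0.6,[-3.4,-3.1,0],[0,0,0]],[0.6,[-3.4,-3.1,0],[0,0,0]],[0.6,[0,0,0],[0,0,0]],[0.6,[0,0,0],[0,0,0]]]') | grep -E 'tcp|rot|wrist|width'
python3 - <<'E'
from h import *
st()
w=snap('wrist','w16.png')
for q in['bail_grip','bail_hinge']:find(w,'wrist',q)
for n in['top','side']:
  t=snap(n);
  for q in ['pack1','bail_grip','mallet']:find(t,n,q)
cv2.imwrite('pics/c16.png',np.hstack([cv2.resize(w['frame'][:,:,::-1],(400,300)),cv2.resize(t['frame'][200:376,120:355,::-1],(400,300))]))
E
```

```text
tcp_pos: [0.5117, 0.3563, 0.183]
eef_rot: [-0.002, 0.981, -0.193, 0.005]
wrist_force: [1.2, 1.0, -0.5]
grip_width: 0.0594
tcp_pos: [0.4456, 0.4831, 0.1766]
eef_rot: [0.0, 0.982, -0.189, 0.0]
wrist_force: [0.4, -0.1, -0.4]
grip_width: 0.0521
t 46.65 tcp [0.4456 0.4831 0.1766] rot [ 1.000e-04  9.820e-01 -1.887e-01  2.000e-04] w 0.0521 F [ 0.4 -0.1 -0.4]
wrist pinp bail_grip 0.88 [0.51  0.46  0.053] [258, 108]
wrist pinp bail_hinge 0.56 [0.464 0.343 0.053] [404, 108]
top pinp pack1 0.91 [0.53  0.318 0.005] [170, 178]
top pinp pack1 0.64 [0.409 0.364 0.002] [153, 220]
top pinp pack1 0.41 [ 0.489 -0.362  0.008] [406, 191]
top pinp bail_grip 0.88 [0.51  0.455 0.052] [116, 182]
top pinp mallet 0.97 [ 0.183 -0.26   0.026] [377, 301]
top pinp mallet 0.74 [ 0.491 -0.362  0.008] [406, 190]
top pinp mallet 0.3 [0.464 0.343 0.049] [156, 199]
side pinp pack1 0.71 [0.406 0.361 0.004] [236, 322]
side pinp bail_grip 0.92 [0.509 0.455 0.051] [175, 330]
side pinp mallet 0.78 [ 0.177 -0.262  0.024] [389, 176]
```

View pics/c16.png

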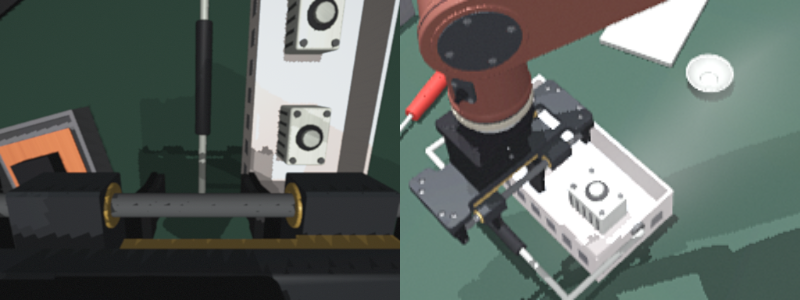

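```bash
(python3 -m jog '[[0.6,[3.5,0.1,3],[0,0,0]],[0.6,[3.5,0,3],[0,0,0]],[0.6,[0,0,3],[0,0,0]],[0.6,[0,0,3],[0,0,0]],[0.6,[0,0,2.2],[0,0,0]],[0.6,[0,0,0],[0,0,0]],[0.6,[0,0,0],[0,0,0]]]';python3 -m jog '[[0,[0,0,0],[0,0,0]],[0,[0,0,0],[0,0,0]],[0,[0,0,0],[0,0,0]],[0,[0,0,0],[0,0,0]],[0,[0,0,0],[0,0,0]],[0,[0,0,0],[0,0,0]],[0,[0,0,0],[0,0,0]]]') | grep -E 'tcp|rot|wrist|width'
```

```text
tcp_pos: [0.5108, 0.4553, 0.0348]
eef_rot: [0.0, 0.982, -0.19, -0.0]
wrist_force: [1.0, 0.2, 0.7]
grip_width: 0.052
tcp_pos: [0.5113, 0.4563, 0.0352]
eef_rot: [-0.001, 0.982, -0.19, 0.0]
wrist_force: [2.5, 4.0, -1.5]
grip_width: 0.0173
```

```bash
(python3 -m jog '[[0,[0,0.1,-1.24],[0,0,0]],[0,[0,0.15,-1.24],[0,0,0]],[0,[0,0.32,-1.2],[0,0,0]],[0,[0,0.42,-1.19],[0,0,0]],[0,[0,0.55,-1.12],[0,0,0]],[0,[0,0.65,-1.07],[0,0,0]],[0,[0,0.76,-0.98],[0,0,0]],[0,[0,0.85,-0.93],[0,0,0]]]';python3 -m jog '[[0,[0,0.95,-0.8],[0,0,0]],[0,[0,1.01,-0.75],[0,0,0]],[0,[0,1.1,-0.6],[0,0,0]],[0,[0,1.12,-0.53],[0,0,0]],[0,[0,1.2,-0.37],[0,0,0]],[0,[0,1.21,-0.3],[0,0,0]],[0,[0,1.05,-0.12],[0,0,0]],[0,[0,1.05,-0.06],[0,0,0]]]'; python3 -m jog '[[0,[0,0.2,0],[0,0,0]],[0,[0,0,0],[0,0,0]],[0,[0,0,0],[0,0,0]]]') | grep -E 'tcp|rot|wrist|width'
python3 - <<'E'
from h import *
for n in['top','side']:
  t=snap(n)
  for q in ['bail_grip']:find(t,n,q)
E
```

```text
tcp_pos: [0.4982, 0.4244, 0.1277]
eef_rot: [-0.005, 0.982, -0.19, 0.002]
wrist_force: [1.7, 13.7, 3.8]
grip_width: 0.0171
tcp_pos: [0.4639, 0.3414, 0.163]
eef_rot: [-0.002, 0.982, -0.19, 0.0]
wrist_force: [-5.6, 3.5, 9.5]
grip_width: 0.0172
tcp_pos: [0.4637, 0.3407, 0.1629]
eef_rot: [-0.003, 0.982, -0.19, 0.001]
wrist_force: [-5.1, 8.2, 10.1]
grip_width: 0.0171
side pinp bail_grip 0.59 [0.462 0.339 0.175] [214, 263]
```

```bash
(python3 -m jog '[[0.5,[0,0,0],[0,0,0]],[0.5,[0,0,0],[0,0,0]],[0.5,[0,0,0],[0,0,0]],[0.5,[0,0,0],[0,0,0]],[0.5,[0,0,-2],[0,0,0]],[0.5,[0,0,-3],[0,0,0]],[0.5,[0,0,-4],[0,0,0]],[0.5,[0,0,-4],[0,0,0]]]';python3 -m jog '[[0.5,[-4,3,0],[0,0,0]],[0.5,[-3,4,0],[0,0,0]],[0.5,[0,4.5,0],[0,0,0]],[0.5,[0,4.5,0],[0,0,0]],[0.5,[0,4.5,0],[0,0,0]],[0.5,[0,4,0],[0,0,0]],[0.5,[0,0,0],[0,0,0]],[0.5,[0,0,0],[0,0,0]]]') | grep -E 'tcp|wrist|width'
python3 - <<'E'
from h import *
st()
for n in['top','side']:
  t=snap(n)
  for q in ['bail_grip','bail_hinge','pack1','mallet','rest','carton','jar']:find(t,n,q,m=.4)
cv2.imwrite('pics/c17.png',cv2.resize(t['frame'][:,:,::-1],(800,600)))
E
```

```text
tcp_pos: [0.463, 0.3368, 0.29]
wrist_force: [0.8, 0.6, -0.7]
grip_width: 0.0435
tcp_pos: [0.3073, 0.1357, 0.2899]
wrist_force: [-0.7, -0.2, -0.7]
grip_width: 0.0437
t 52.3 tcp [0.3073 0.1357 0.2899] rot [-3.000e-04  9.815e-01 -1.913e-01  6.000e-04] w 0.0437 F [-0.7 -0.2 -0.7]
top pinp bail_grip 0.86 [0.463 0.343 0.175] [143, 192]
top pinp bail_hinge 0.71 [0.465 0.342 0.053] [156, 198]
top pinp bail_hinge 0.61 [0.408 0.364 0.053] [148, 219]
top pinp pack1 0.68 [0.41  0.36  0.005] [154, 220]
top pinp pack1 0.67 [0.53  0.318 0.006] [170, 178]
top pinp mallet 0.84 [ 0.49  -0.361  0.007] [406, 190]
top pinp rest 0.76 [ 0.485 -0.358  0.004] [405, 192]
top pinp rest 0.71 [0.462 0.34  0.052] [157, 199]
top pinp carton 0.81 [ 0.778  0.005 -0.003] [277, 96]
top pinp jar 0.63 [ 0.775 -0.159  0.001] [332, 96]
side pinp bail_grip 0.61 [0.462 0.339 0.176] [213, 263]
side pinp bail_hinge 0.63 [0.463 0.339 0.053] [217, 295]
side pinp pack1 0.91 [0.407 0.364 0.008] [235, 322]
side pinp pack1 0.81 [0.522 0.312 0.003] [202, 290]
side pinp pack1 0.48 [0.407 0.36  0.055] [235, 309]
side pinp mallet 0.72 [ 0.177 -0.261  0.026] [389, 176]
side pinp rest 0.72 [ 0.485 -0.362 -0.004] [304, 141]
side pinp carton 0.74 [ 0.778  0.005 -0.002] [175, 186]
side pinp jar 0.86 [ 0.77  -0.167 -0.002] [204, 154]
```

View pics/c17.png

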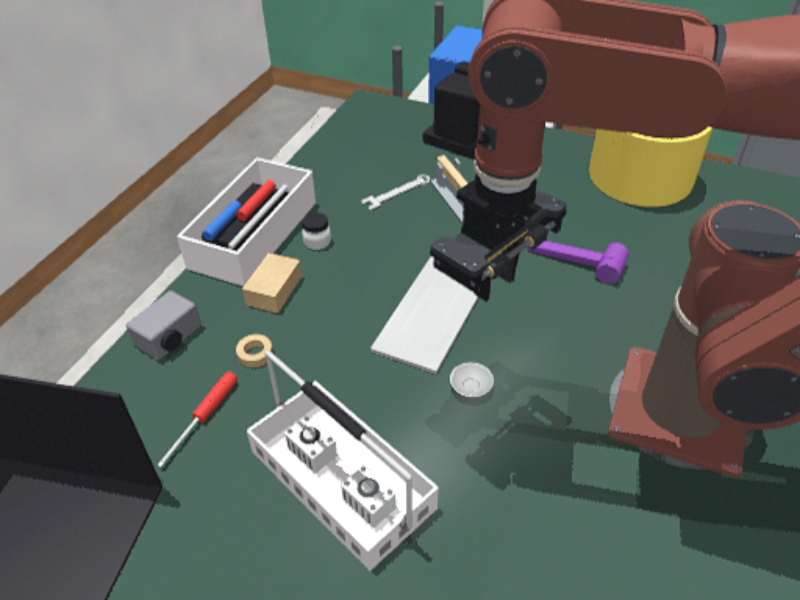

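Both packs stand in the tote with their pins home and the handle is upright. The top view places the mallet in its rest, and nothing is touching the robot, so I'm handing in.

```bash
python3 -c "
from rig import ctrl
print(ctrl.finish_job())"
```

```text
the job is handed in; nothing more can be done
None
```

I finished the job and handed it in, but the hand-in gave no verdict. The last pictures and readings show both packs (only two were present) upright in the tote with pins home, the mallet back in its rest and the carry handle upright.

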